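# Lock the shelf light's stud nut and switch the light on from below

### The arm

A 6-joint arm with a two-finger parallel gripper is mounted at the origin on the work surface. World frame = base frame: x ahead of the robot, y to its left, z up, the work surface at z = 0. Lengths are in mm, angles in rad, forces in N, time in s.
With the tool pointing down it reaches from about 400 to 925 mm from the base axis. Payload 12.5 kg.
Tool frame: the origin (TCP) lies on the centre line of the jaws, within the pads' length; the fingertips stand 19 mm ahead of it and the grasp point (between the pads) is the TCP; y points along the fingers, x is the direction in which the jaws open and shut, and the axes are right-handed (so a half turn about y gives the same grasp; the last joint's range is limited). The gripper opens to 95 mm and grips with 3 to 60 N. Pads are 20 mm wide; open, the fingers measure 119 mm over their backs; the gripper's body (75 mm by 180 mm) begins 59 mm behind the grasp point.
Start: joints at [1.177, 0.491, 1.559, -0, 1.092, -0.106], TCP at [177.385, 599.318, 203.361] pointing down, gripper open.
Joint ranges: [-3.1, 3.1], [-0.84, 2.19], [0.05, 2.79], [-1.13, 4.28], [0.06, 2.93], [-2.69, 2.69]. Speed limits (rad/s): [2.22, 2.22, 2.79, 3.14, 3.14, 3.14].

### API

Orientations are given as [roll, pitch, yaw] about the fixed x, y, z axes, in that order (R = Rz(yaw) Ry(pitch) Rx(roll)).
In Python, from cell import env gives the robot as it stands. The module is installed in compiled form; this text tells all that it offers.
- The arm moves only by the tool move_arm, never from a script. Its argument "rows" is a list of rows, each an object of numbers: "tx", "ty", "tz": the shift along the tool's x, y, z in cm; "rx", "ry", "rz": the turn, a rotation vector about the tool's x, y, z in rad; "grip": the opening in per cent of the stroke, from 0 (shut) to 100 (fully open). In form: [{"tx": .., "ty": .., "tz": .., "rx": .., "ry": .., "rz": .., "grip": ..}, ...]. A call has 1 to 10 rows; each row shifts and turns the commanded pose from where the row before left it, along the tool's axes as they then stand; what a row does not reach is not made up. A row lasts 1/12 s, in which the tool goes at most 41.7 mm and 7.16 degrees, less where a joint would pass 70% of its speed; a pose out of reach is approached as far as the arm can. A call is refused whole if a number of a shift passes 4.17 or a number of a turn 0.125, either way. A call with a gripper value outside its range is refused whole. The fingers move at their own pace and stop on an object; the grip force is fixed at half the most. Time passes only in rows, so rows that do not move let the fingers close. It gives the time, the measured TCP pose, the force and the opening at its end, in the units of the state.
- env.state(): the state, without advancing time (a new reading comes with each control period).
- env.read_camera(name): name is "scene" or "top" or "wrist"; returns (picture, depth): 480x640x3 uint8, blue, green, red; 480x640 float32, mm along the optical axis (not along the pixel's ray), 0 where there is no reading.
- env.calibration(name): a dict with "vertical_fov" (degrees; the focal length in pixels is half the picture's height over the tangent of half this angle, whatever the lens; pixels are square), "cx", "cy" (the principal point, pixels), "eye" and "rotation" of the camera in the world. Camera axes: x right, y up, looking along -z (the intrinsics and any distortion apply to the point x, -y, -z); pixel columns grow to the right and rows downward; lengths in mm; the calibration is good to about 2 mm. A picture is of the moment at which its call begins: read the wrist's pose just before it. calibration takes no time and is no camera call; for the wrist camera it gives the pose at the moment of the call.
- env.job_done(): hands the job in, once; it reports no verdict.
The state is a dict: "t": time; "joints": joint angles; "qvel": joint speeds; "tau": joint torques, N m; "eef_pos": TCP position; "tcp_rot": TCP orientation; "ft_force": force on the tool from outside, world axes, zero at the start; "moment": the same for the moment, N m; "opening": opening from 0.0 (shut) to 1.0 (fully open).
Only numpy, scipy, OpenCV 4.12 (cv2) and the standard library are available. Lean on these libraries where they do the work, as an engineer would, in place of code of your own. Each camera call takes 0.05 s, during which the arm holds its last target.

### The job

The battery light under this shelf has just been hung and needs finishing. Turn the large knurled nut on top of the shelf clockwise down its stud until it meets the hexagon nut beneath, and tighten it firmly against that nut; then reach under the shelf's front lip and switch the light on by pushing its switch up from below, fully home. Leave the instruments around it standing where they are.

Things in the scene. Friction and masses are not known exactly. Their poses are not given: they have to be found in the camera images.
- rack: Fixed steel shelf unit with one chipboard board, 480 wide (y), 260 deep (x). Origin: on the bench straight below the middle of the front edge of the board's lip; x points back under the shelf, away from the robot, y along the lip, z up. Board underside 206, top 222 above the bench. Corner legs 218 to 240 either side of the middle, the front ones 25 to 55 behind the lip edge.
- lamp: Aluminium battery light bar hung under the board, same origin and axes as the shelf unit: 300 long, 50 deep, 15 high, front face 8 behind the lip edge, underside 191 above the bench. Two studs rise from it through the board, 35 behind the lip edge and 90 either side of the middle: one has the knurled nut (left or right varies), the other two small hexagon nuts, finished.
- nut_center (a point): Centre of the large knurled steel nut: round, 36 across, 18 high, axis upright, grips at any yaw. 12 mm stud, 3 mm pitch right-hand thread; the stud's end stands 9 to 13 above the nut's top. Below: hexagon nut 22 across corners, 10 high, on a 30 mm washer and a 46 x 60 plate. Seated, its centre is 27 above the board.
- nut_run (a joint): Turn of the knurled nut down its thread, rad, growing clockwise as seen from above. It starts between 0 and 2 and turns against about 0.06 N m; at 5.0 it meets the hexagon nut and can run down no farther.
- nut_tight (a joint): How far the knurled nut has been tightened after meeting the hexagon nut, rad, again clockwise, on top of nut_run: 0 until the turning effort passes about 0.3 N m; it stays where it is left. Firmly tight from 0.2; end stop at 0.5.
- push_face (a point): Middle of the downward face of the light's black push-bar switch, which stands out of the light bar's underside midway between the studs: 40 along the lip, 24 front to back, its front edge 10 behind the lip edge. It slides straight up. Off: the face is 13 below the light bar's underside (178 above the bench); on: 6 below it (185 above the bench).
- push_bar (a joint): Travel of the push-bar switch, m: 0 off, 0.007 pushed fully home, on (end stop). Takes about 3 N upward and latches: it stays where it is left.
- snare_center (a point): Centre of a small white snare drum, 196 across, 100 high, standing on the bench under the shelf, set back behind the light. To be left alone.
- tambourine_center (a point): Centre of a wooden tambourine, 150 across, 42 high, lying on the rear of the shelf board. To be left alone.
- cowbell_center (a point): Centre of a dark steel cowbell, 130 high, about 55 x 80, standing mouth down on the bench to the left of the shelf unit. To be left alone.
- sticks_center (a point): Point on a banded pair of drumsticks, 405 long, lying on the bench to the right of the shelf unit. To be left alone.

How it is judged (in metres and radians):
On the way, in this order (a step that is already met when the one before it is completed fails the run):
1. the knurled nut is run down onto the hexagon nut and tightened (value of joint nut_run above 4.85 rad and value of joint nut_tight above 0.15 rad), for 0.1 s.
2. the switch under the lip is pushed up to on (value of joint push_bar above 0.0055 m), for 0.1 s.
At the end, for the whole second after the job is handed in: The knurled nut sits on the hexagon nut (nut_run over 4.8 rad) and is tight (nut_tight over 0.15 rad), the push-bar switch is pushed in (over 5.5 of its 7 mm), and snare drum, tambourine, cowbell and drumsticks are within 20 mm of where they began (value of joint nut_run above 4.8 rad and value of joint nut_tight above 0.15 rad and value of joint push_bar above 0.0055 m and distance of each of snare_center, tambourine_center, cowbell_center, sticks_center from where it was at the start of the episode below 0.02 m); the robot touches nothing.
It fails at once if an instrument is shoved or knocked over (distance of any of snare_center, tambourine_center, cowbell_center, sticks_center from where it was at the start of the episode above 0.03 m).
It also fails if it takes over 64 s, if anything falls off the work surface, if the arm or the gripper's body presses on something with over 40 N, if the wrist force passes 120 N, or if a joint passes its speed limit or range.

## Working session

There is one attempt and no reset: what is moved stays moved. The work goes in short steps, Python scripts to look and compute and a tool call to move; the robot and the scene stay as the last step left them, time stands still between calls to the robot, and variables do not carry over. Pictures are saved under pics/ and viewed, and the job is handed in when it is done.

Besides the shell and the picture viewer there is one more tool, called after ">>>" as name([rows], argument=value, ...), one row to a line, values as JSON. move_arm: Moves the arm, as the interface text tells. Its arguments: {"type":"object","properties":{"rows":{"type":"array"}},"required":["rows"]}

```bash
mkdir -p pics
python3 - <<'E'
from cell import env
import cv2, numpy as np
s=env.state(); print({k:np.round(v,3).tolist() for k,v in s.items()})
for n in ["scene","top","wrist"]:
    c=env.calibration(n); print(n,c)
    p,d=env.read_camera(n); cv2.imwrite(f"pics/{n}0.png",p); np.save(f"pics/{n}0.npy",d)
E
```

```text
{'t': 0.0, 'joints': [1.177, 0.492, 1.559, 0.0, 1.092, -0.106], 'qvel': [0.0, 0.002, -0.002, -0.0, 0.0, -0.0], 'tau': [-0.0, -61.265, -25.818, 0.069, 0.048, -0.0], 'eef_pos': [177.267, 599.072, 202.745], 'tcp_rot': [-1.571, 0.001, 1.283], 'ft_force': [-1.403, -0.7, -0.144], 'moment': [-0.034, -0.033, 0.047], 'opening': 0.998}
scene {'vertical_fov': 54.38818917629, 'cx': 323.41740901846003, 'cy': 235.40409787993806, 'eye': array([ 466.11774124, -171.8305664 , 1117.60594928]), 'rotation': array([ 0.31975126,  0.00303396, -0.8593438 ])}
top {'vertical_fov': 51.95530037394483, 'cx': 311.66962528529825, 'cy': 229.69729219593722, 'eye': array([ 613.06268923,   29.686864  , 1273.12542673]), 'rotation': array([ 0.0538703 , -0.00238406, -1.55471067])}
wrist {'vertical_fov': 71.72286044394663, 'cx': 326.91672334682164, 'cy': 239.25033540516154, 'eye': array([109.34699919, 619.44430752, 383.99039132]), 'rotation': array([-2.55571476e-01,  9.49768144e-04,  1.28235245e+00])}
```

View pics/scene0.png

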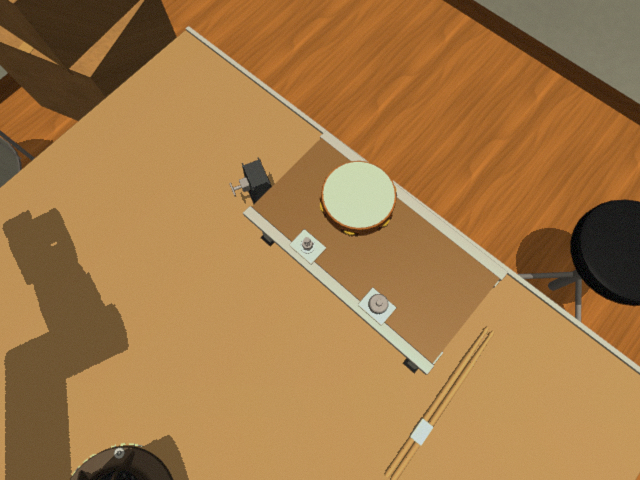

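View pics/top0.png

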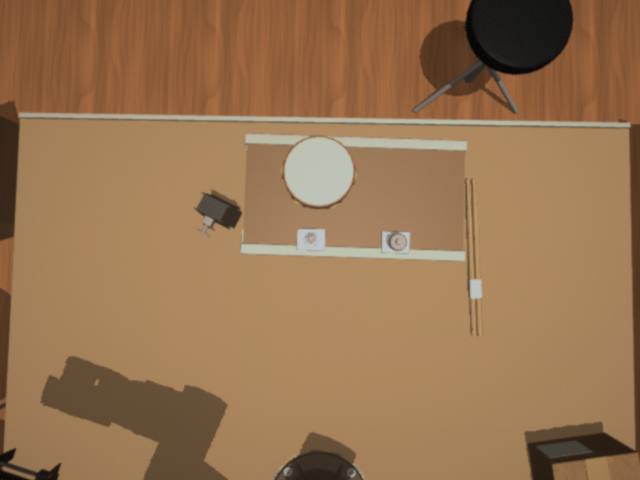

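View pics/wrist0.png

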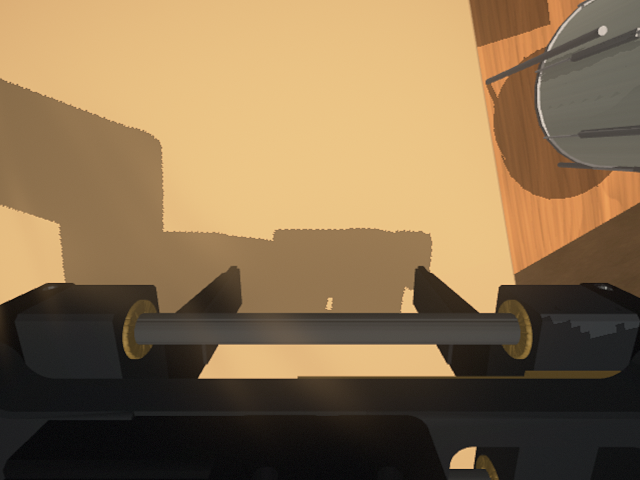

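Top view: the knurled nut is on the right at about (398,241), the finished hex nuts at (311,238), and the lip is the pale strip at rows 245-260. Next I'll measure these.

```bash
cat > h.py <<'E'
import numpy as np, cv2
from scipy.spatial.transform import Rotation as Ro
def RR(r): return Ro.from_euler('xyz',r).as_matrix()
def ray(c,u,v):
    f=240/np.tan(np.radians(c['vertical_fov']/2))
    u=np.asarray(u,float);v=np.asarray(v,float)
    d=np.stack([(u-c['cx'])/f,-(v-c['cy'])/f,-np.ones_like(u)],-1)
    return d@RR(c['rotation']).T   # per unit depth
def at_depth(c,u,v,d): return np.array(c['eye'])+ray(c,u,v)*np.asarray(d)[...,None]
def at_z(c,u,v,z):
    r=ray(c,u,v); t=(z-c['eye'][2])/r[...,2]; return np.array(c['eye'])+r*t[...,None]
def proj(c,P):
    f=240/np.tan(np.radians(c['vertical_fov']/2))
    q=(np.asarray(P)-c['eye'])@RR(c['rotation'])
    return np.stack([c['cx']+f*q[...,0]/-q[...,2],c['cy']-f*q[...,1]/-q[...,2]],-1)
E
python3 - <<'E'
from h import *
from cell import env
V,U=np.mgrid[0:480,0:640]
for n in ["scene","top"]:
    c=env.calibration(n); d=np.load(f"pics/{n}0.npy"); p=cv2.imread(f"pics/{n}0.png")
    P=at_depth(c,U,V,d)
    for name,(u,v) in dict(scene=dict(bench=(150,250),board=(420,240),lip=(345,290),nut=(377,303)),top=dict(bench=(150,300),board=(400,190),lip=(350,252),nut=(398,241)))[n].items():
        print(n,name,P[v,u].round(1))
    # lip: pale pixels with height 215..240
    m=(P[...,2]>235)&(P[...,2]<300)&(P[...,0]>500)
    np.save(f'pics/P_{n}.npy',P)
    s=1 
    x0,y0,x1,y1=(270,200,420,340) if n=="scene" else (290,215,430,270)
    cr=cv2.resize(p[y0:y1,x0:x1],None,fx=5,fy=5,interpolation=cv2.INTER_CUBIC); cv2.imwrite(f"pics/crop_{n}.png",cr)
E
```

```text
scene bench [432.6 376.5  -1.8]
scene board [ 809.  -129.7  220.2]
scene lip [631.8 -80.9 221.2]
scene nut [ 642.5 -145.5  269.5]
top bench [494.7 438.5   4. ]
top board [ 758.5 -160.6  220. ]
top lip [623.4 -54.1 225.7]
top nut [ 646.9 -147.8  271.8]
```

```bash
ls pics
```

```text
P_scene.npy
P_top.npy
crop_scene.png
crop_top.png
scene0.npy
scene0.png
top0.npy
top0.png
wrist0.npy
wrist0.png
```

View pics/crop_scene.png

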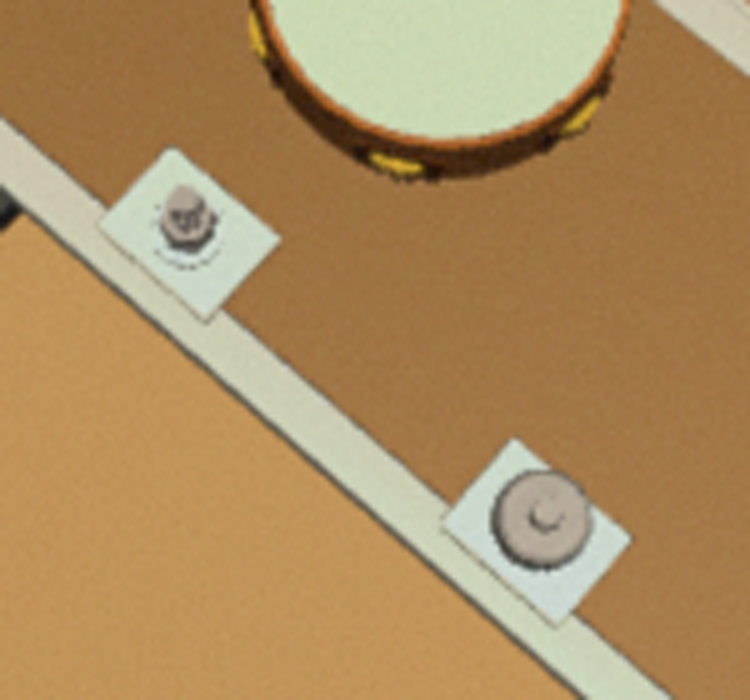

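View pics/crop_top.png

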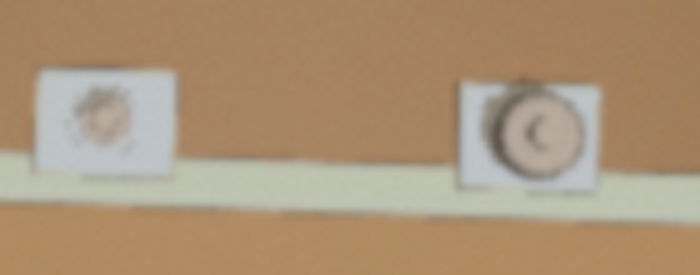

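Both crops show the nut's round top with the stud end in it: centre near px (377.9,303.5) in scene and (398.0,241.6) in top. The plates and the lip edge are clear.

Run:
```python
from h import *
from cell import env
S=env.calibration('scene');T=env.calibration('top')
print('nut',at_z(S,377.9,303.5,260.5).round(1),at_z(T,398.0,241.6,260.5).round(1))
# stud mid / plate centres at z~224 (plate top, guess 2 mm thick)
def crop(x0,y0,pts): return np.array([(x0+(a+.5)/5-.5,y0+(b+.5)/5-.5) for a,b in pts])
for c,pl in ((S,[crop(270,200,[(100,224),(174,148),(280,240),(206,322)]),crop(270,200,[(443,526),(514,439),(631,541),(556,626)])]),
             (T,[crop(290,215,[(35,174),(40,69),(177,72),(174,178)]),crop(290,215,[(458,187),(460,82),(601,87),(599,192)])])):
    for q in pl:
        P=at_z(c,q[:,0],q[:,1],225); print('plate',P.mean(0).round(1), P[:,:2].round(0).tolist())
# lip front edge
for n,c in (('scene',S),('top',T)):
    P=np.load(f'pics/P_{n}.npy'); p=cv2.imread(f'pics/{n}0.png'); d=np.load(f'pics/{n}0.npy')
    pts=[]
    m=((P[...,2]>205)&(P[...,2]<300)).astype(np.uint8)
    k,l,st,ce=cv2.connectedComponentsWithStats(m)
    i=1+np.argmax(st[1:,4]*(st[1:,4]<60000)); print(n,st[i])
    ys,xs=np.where(l==i); u=np.unique(xs)
    pu=[];pv=[]
    lo,hi=(262,425) if n=='scene' else (250,460)
    for a in u:
        if lo<a<hi: pu.append(a); pv.append(ys[xs==a].max()+.5)
    L=at_z(c,np.array(pu),np.array(pv),222)
    k=np.polyfit(L[:,1],L[:,0],1); r=L[:,0]-np.polyval(k,L[:,1]); g=abs(r)<3; k=np.polyfit(L[g,1],L[g,0],1)
    print('lip x=%.4f y + %.1f'%tuple(k), g.mean(), np.std(r[g]), L[0].round(0),L[-1].round(0))
    print('board extents', at_z(c,*np.array([[st[i][0],0],[st[i][0]+st[i][2],0]]).T,222)[:,1] if n=='top' else '')
```

```text
nut [ 644.7 -147.   260.5] [ 646.1 -149.8  260.5]
plate [650.4  32.4 225. ] [[630.0, 62.0], [673.0, 61.0], [672.0, 3.0], [627.0, 3.0]]
plate [ 646.8 -147.4  225. ] [[626.0, -119.0], [670.0, -118.0], [668.0, -177.0], [624.0, -175.0]]
plate [649.3  29.4 225. ] [[627.0, 59.0], [672.0, 58.0], [672.0, -0.0], [626.0, 0.0]]
plate [ 646.3 -150.8  225. ] [[625.0, -121.0], [669.0, -121.0], [668.0, -181.0], [623.0, -181.0]]
scene [  243   130   265   245 29295]
lip x=0.0175 y + 612.2 1.0 0.42395179848540393 [614. 121. 222.] [ 607. -291.  222.]
board extents 
top [  240   133   227   128 26400]
lip x=0.0178 y + 614.3 1.0 0.6156205530474802 [617. 157. 222.] [ 609. -287.  222.]
board extents [ 193.24185359 -304.52945122]
```

>>> move_arm([
  {"ty":-3.8},
  {"ty":-3.8},
  {"ty":-3.8},
  {"ty":-3.8},
  {"tx":-2.6,"tz":-3.0},
  {"tx":-2.6,"tz":-3.0},
  {"tx":-2.6,"tz":-3.0},
  {"tx":-2.6,"tz":-3.0},
  {"tx":-2.6,"tz":-3.0},
  {"tx":-2.6,"tz":-3.0},
])

```text
validation failed for argument at $.ro...
```

>>> move_arm([
  {"tx":-2.6,"tz":-3.0},
  {"tx":-2.6,"tz":-3.0},
  {"tx":-2.6,"tz":-3.0},
  {"tx":-2.6,"tz":-3.0},
  {"tx":-2.6,"tz":-3.0},
  {"tx":-2.6,"tz":-3.0},
  {"tx":-2.6,"tz":-3.0},
  {"tx":-2.6,"tz":-3.0},
  {"tx":-2.6,"tz":-3.0},
  {"tx":-2.6,"tz":-3.0},
])

```text
validation failed for argument at $.ro...
```

>>> move_arm([
  {"tx":-2.6,"tz":-3.0},
  {"tx":-2.6,"tz":-3.0},
  {"tx":-2.6,"tz":-3.0},
  {"tx":-2.6,"tz":-3.0},
  {"ry":-0.12},
  {"ry":-0.12},
  {"ry":-0.12},
  {"ry":-0.12},
  {"ry":-0.12},
  {"ry":-0.12},
])

```text
validation failed for argument at $.ro...
```

>>> move_arm([
  {"tx":0,"ty":-3.8,"tz":0,"rx":0,"ry":0,"rz":0,"grip":100},
  {"tx":0,"ty":-3.8,"tz":0,"rx":0,"ry":0,"rz":0,"grip":100},
  {"tx":0,"ty":-3.8,"tz":0,"rx":0,"ry":0,"rz":0,"grip":100},
  {"tx":0,"ty":-3.8,"tz":0,"rx":0,"ry":0,"rz":0,"grip":100},
])

```text
t: 0.48
eef_pos: [177.2, 598.9, 357.0]
tcp_rot: [-1.571, 0.001, 1.283]
ft_force: [1.2, 0.7, 0.2]
opening: 0.998
```

>>> move_arm([
  {"tx":-2.6,"ty":0,"tz":-3.0,"rx":0,"ry":0,"rz":0,"grip":100},
  {"tx":-2.6,"ty":0,"tz":-3.0,"rx":0,"ry":0,"rz":0,"grip":100},
  {"tx":-2.6,"ty":0,"tz":-3.0,"rx":0,"ry":0,"rz":0,"grip":100},
  {"tx":-2.6,"ty":0,"tz":-3.0,"rx":0,"ry":0,"rz":0,"grip":100},
  {"tx":-2.6,"ty":0,"tz":-3.0,"rx":0,"ry":0,"rz":0,"grip":100},
  {"tx":-2.6,"ty":0,"tz":-3.0,"rx":0,"ry":0,"rz":0,"grip":100},
  {"tx":-2.6,"ty":0,"tz":-3.0,"rx":0,"ry":0,"rz":0,"grip":100},
  {"tx":-2.6,"ty":0,"tz":-3.0,"rx":0,"ry":0,"rz":0,"grip":100},
  {"tx":-2.6,"ty":0,"tz":-3.0,"rx":0,"ry":0,"rz":0,"grip":100},
  {"tx":-2.6,"ty":0,"tz":-3.0,"rx":0,"ry":0,"rz":0,"grip":100},
])

```text
t: 1.32
eef_pos: [391.7, 263.0, 355.4]
tcp_rot: [-1.571, -0.0, 1.283]
ft_force: [0.2, 0.6, -0.4]
opening: 1.0
```

>>> move_arm([
  {"tx":-2.6,"ty":0,"tz":-3.0,"rx":0,"ry":0,"rz":0,"grip":100},
  {"tx":-2.6,"ty":0,"tz":-3.0,"rx":0,"ry":0,"rz":0,"grip":100},
  {"tx":-2.6,"ty":0,"tz":-3.0,"rx":0,"ry":0,"rz":0,"grip":100},
  {"tx":-2.6,"ty":0,"tz":-3.0,"rx":0,"ry":0,"rz":0,"grip":100},
  {"tx":-2.6,"ty":0,"tz":-3.0,"rx":0,"ry":0,"rz":0,"grip":100},
  {"tx":-2.6,"ty":0,"tz":-3.0,"rx":0,"ry":0,"rz":0,"grip":100},
  {"tx":-2.6,"ty":0,"tz":-3.0,"rx":0,"ry":0,"rz":0,"grip":100},
  {"tx":-2.6,"ty":0,"tz":-3.0,"rx":0,"ry":0,"rz":0,"grip":100},
  {"tx":-2.6,"ty":0,"tz":-3.0,"rx":0,"ry":0,"rz":0,"grip":100},
  {"tx":0,"ty":0,"tz":0,"rx":0,"ry":0,"rz":0,"grip":100},
])

```text
t: 2.15
eef_pos: [586.1, -41.3, 353.8]
tcp_rot: [-1.57, 0.001, 1.279]
ft_force: [-0.1, 1.0, -0.3]
opening: 1.001
```

>>> move_arm([
  {"tx":-2.86,"ty":0,"tz":-2.93,"rx":0,"ry":0,"rz":0,"grip":100},
  {"tx":-2.86,"ty":0,"tz":-2.93,"rx":0,"ry":0,"rz":0,"grip":100},
  {"tx":-2.86,"ty":0,"tz":-2.93,"rx":0,"ry":0,"rz":0,"grip":100},
  {"tx":0,"ty":0,"tz":0,"rx":0,"ry":-0.124,"rz":0,"grip":80},
  {"tx":0,"ty":0,"tz":0,"rx":0,"ry":-0.124,"rz":0,"grip":80},
  {"tx":0,"ty":0,"tz":0,"rx":0,"ry":-0.124,"rz":0,"grip":80},
  {"tx":0,"ty":0,"tz":0,"rx":0,"ry":-0.124,"rz":0,"grip":80},
  {"tx":0,"ty":0,"tz":0,"rx":0,"ry":-0.124,"rz":0,"grip":80},
  {"tx":0,"ty":0,"tz":0,"rx":0,"ry":-0.124,"rz":0,"grip":80},
  {"tx":0,"ty":0,"tz":0,"rx":0,"ry":-0.124,"rz":0,"grip":80},
])

```text
t: 2.98
eef_pos: [643.5, -143.1, 355.1]
tcp_rot: [-1.571, -0.001, 2.157]
ft_force: [0.5, 0.1, -0.9]
opening: 0.799
```

>>> move_arm([
  {"tx":0,"ty":0,"tz":0,"rx":0,"ry":-0.124,"rz":0,"grip":80},
  {"tx":0,"ty":0,"tz":0,"rx":0,"ry":-0.03,"rz":0,"grip":80},
  {"tx":0,"ty":0,"tz":0,"rx":0,"ry":0,"rz":0,"grip":80},
])

```text
t: 3.23
eef_pos: [643.5, -143.1, 355.1]
tcp_rot: [-1.571, -0.001, 2.307]
ft_force: [-0.2, 0.0, -0.1]
opening: 0.8
```

Run:
```python
from cell import env
import cv2, numpy as np
from h import *
s=env.state(); print({k:np.round(v,3).tolist() for k,v in s.items()})
c=env.calibration('wrist'); p,d=env.read_camera('wrist'); cv2.imwrite("pics/w1.png",p); np.save("pics/w1.npy",d); np.save("pics/w1c.npy",c,allow_pickle=True)
print(proj(c,np.array([[645.8,-148.8,260.5],[645.8,-148.8,225]])))
```

```text
{'t': 3.233, 'joints': [-0.319, 0.445, 1.237, 0.0, 1.461, -2.626], 'qvel': [-0.001, 0.002, -0.002, -0.0, 0.001, 0.081], 'tau': [-0.043, -62.626, -30.336, -0.093, 0.007, -0.95], 'eef_pos': [643.533, -143.091, 355.064], 'tcp_rot': [-1.571, -0.001, 2.307], 'ft_force': [-0.18, 0.033, -0.061], 'moment': [0.073, 0.077, 0.027], 'opening': 0.8}
[[320.11695825 235.49379303]
 [320.82616595 226.54294966]]
```

View pics/w1.png

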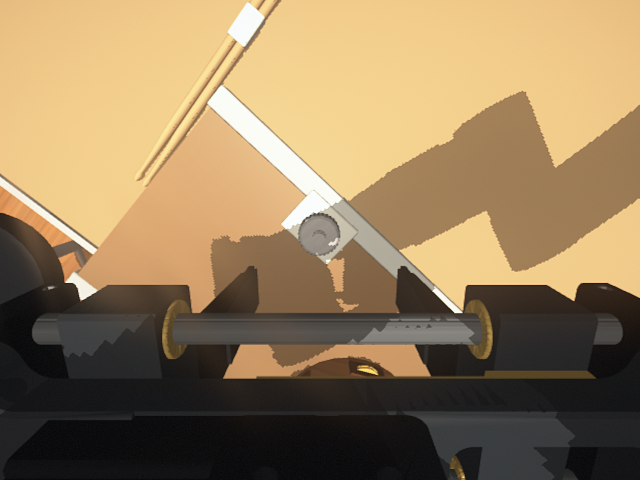

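Wrist view: the nut top sits at about (320,234), against a prediction of (320,235.5) from the fixed cameras. That agrees within 1 mm or so.

Run:
```python
import cv2, numpy as np
from h import *
p=cv2.imread('pics/w1.png'); c=np.load('pics/w1c.npy',allow_pickle=True).item(); d=np.load('pics/w1.npy')
x0,y0=280,190
cr=cv2.resize(p[y0:y0+80,x0:x0+90],None,fx=8,fy=8,interpolation=cv2.INTER_CUBIC); cv2.imwrite('pics/w1c.png',cr)
P=at_depth(c,np.array([312,250]),np.array([240,150]),d[[240,150],[312,250]]); print(P)
m=((d[y0:y0+80,x0:x0+90]<d[234,310]+4)&(d[y0:y0+80,x0:x0+90]>0)).astype(np.uint8)
k,l,st,ce=cv2.connectedComponentsWithStats(m); print(st,ce+[x0,y0])
for q in ce[1:]: print(at_z(c,q[0]+x0,q[1]+y0,260))
```

```text
[[ 650.97147074 -152.87463915  271.43656719]
 [ 636.41627277 -244.18108511  221.97216482]]
[[   0    0   90   80 5915]
 [  18   24   42   41 1285]] [[325.85156382 228.53457312]
 [318.27859922 233.94396887]]
[ 645.93570348 -150.80387069  260.        ]
```

View pics/w1c.png

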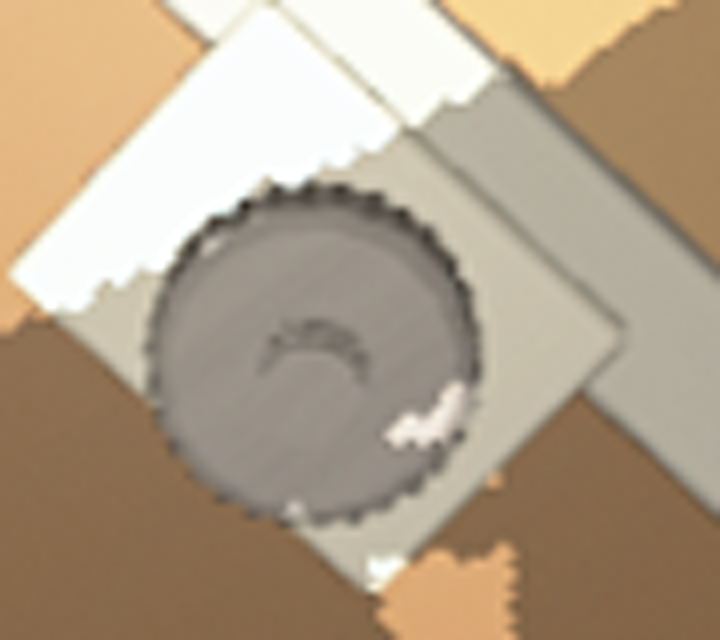

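>>> move_arm([
  {"tx":-0.61,"ty":0,"tz":0.245,"rx":0,"ry":0,"rz":0,"grip":70},
  {"tx":0,"ty":2,"tz":0,"rx":0,"ry":0,"rz":0,"grip":70},
  {"tx":0,"ty":3,"tz":0,"rx":0,"ry":0,"rz":0,"grip":70},
  {"tx":0,"ty":2.5,"tz":0,"rx":0,"ry":0,"rz":0,"grip":70},
  {"tx":0,"ty":1.5,"tz":0,"rx":0,"ry":0,"rz":0,"grip":70},
  {"tx":0,"ty":1.0,"tz":0,"rx":0,"ry":0,"rz":0,"grip":70},
  {"tx":0,"ty":0,"tz":0,"rx":0,"ry":0,"rz":0,"grip":60},
])

```text
t: 3.87
eef_pos: [645.5, -149.7, 253.2]
tcp_rot: [-1.569, -0.003, 2.304]
ft_force: [-0.4, -0.2, -0.3]
opening: 0.669
```

>>> move_arm([
  {"tx":0,"ty":-0.1,"tz":0,"rx":0,"ry":0,"rz":0,"grip":45},
  {"tx":0,"ty":0,"tz":0,"rx":0,"ry":0,"rz":0,"grip":40},
  {"tx":0,"ty":0,"tz":0,"rx":0,"ry":0,"rz":0,"grip":20},
  {"tx":0,"ty":0,"tz":0,"rx":0,"ry":0,"rz":0,"grip":0},
  {"tx":0,"ty":0,"tz":0,"rx":0,"ry":0,"rz":0,"grip":0},
  {"tx":0,"ty":0,"tz":0,"rx":0,"ry":0,"rz":0,"grip":0},
])

```text
t: 4.37
eef_pos: [646.0, -149.5, 256.7]
tcp_rot: [-1.571, 0.0, 2.305]
ft_force: [-0.2, 0.0, 0.1]
opening: 0.263
```

```bash
cat > st.py <<'E'
from cell import env
import numpy as np
s=env.state(); print({k:np.round(v,3).tolist() for k,v in s.items()})
E
python3 st.py
```

```text
{'t': 4.367, 'joints': [-0.327, 0.504, 1.388, 0.0, 1.249, -2.632], 'qvel': [-0.0, 0.002, 0.004, -0.001, -0.002, 0.001], 'tau': [-0.008, -64.628, -28.321, -0.085, 0.011, 0.001], 'eef_pos': [645.992, -149.529, 256.728], 'tcp_rot': [-1.571, 0.0, 2.305], 'ft_force': [-0.205, 0.024, 0.075], 'moment': [0.099, 0.043, -0.028], 'opening': 0.263}
```

>>> move_arm([
  {"tx":0,"ty":0,"tz":0,"rx":0,"ry":0,"rz":0,"grip":0},
  {"tx":0,"ty":0,"tz":0,"rx":0,"ry":0,"rz":0,"grip":0},
])

```text
t: 4.53
eef_pos: [645.9, -149.5, 256.4]
tcp_rot: [-1.571, 0.0, 2.305]
ft_force: [1.3, -0.4, 0.5]
opening: 0.125
```

Run:
```python
from cell import env
import cv2, numpy as np
s=env.state(); print({k:np.round(v,3).tolist() for k,v in s.items()})
for n in ["wrist","scene"]:
    p,d=env.read_camera(n); cv2.imwrite(f"pics/{n}2.png",p)
    if n=="scene": cv2.imwrite("pics/scene2c.png",cv2.resize(p[200:400,280:480],None,fx=3,fy=3))
```

```text
{'t': 4.533, 'joints': [-0.327, 0.504, 1.389, 0.0, 1.249, -2.632], 'qvel': [-0.001, 0.001, -0.001, -0.007, -0.016, 0.0], 'tau': [0.001, -64.607, -28.268, -0.075, 0.03, -0.001], 'eef_pos': [645.928, -149.534, 256.4], 'tcp_rot': [-1.571, 0.0, 2.305], 'ft_force': [1.307, -0.438, 0.536], 'moment': [-0.118, -0.115, -0.003], 'opening': 0.125}
```

View pics/wrist2.png

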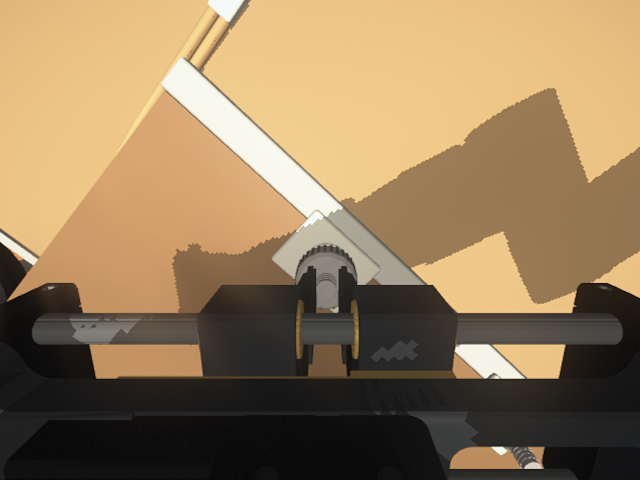

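View pics/scene2c.png

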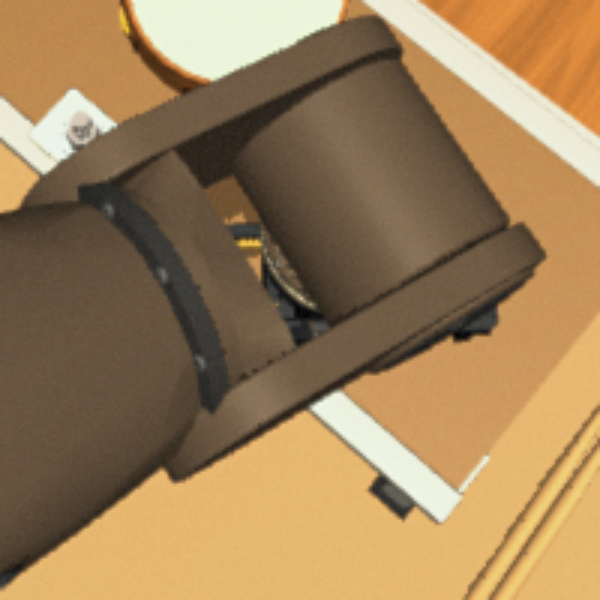

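The fingers closed to 12 mm, which is the stud diameter, so they passed above the nut. I'll check heights from depth.

Run:
```python
import cv2, numpy as np
from h import *
from cell import env
c={'vertical_fov':71.72286044394663,'cx':326.91672334682164,'cy':239.25033540516154}
d=np.load('pics/w1.npy')
print('w1 plate/board/nut depth'); 
for u,v in [(250,150),(300,215),(345,225),(308,225),(330,225),(319,220),(319,250),(333,240),(319,238),(305,240)]: print((u,v),d[v,u])
S=np.load('pics/P_scene.npy')
print(S[295:313,378,2].round(0)); print(S[303,366:392,2].round(0))
p,d2=env.read_camera('wrist'); c=env.calibration('wrist'); print(c['eye'])
print(d2[270:300:3,312].round(0),d2[250:310:5,326].round(0),d2[275,300:350:4].round(0))
P=at_depth(c,np.array([312,326,326]),np.array([272,262,285]),d2[[272,262,285],[312,326,326]]);print(P)
cv2.imwrite('pics/w2c.png',cv2.resize(p[200:340,260:400],None,fx=5,fy=5,interpolation=cv2.INTER_CUBIC)[:600])
```

```text
w1 plate/board/nut depth
(250, 150) 303.45166
(300, 215) 311.40625
(345, 225) 314.61172
(308, 225) 283.16895
(330, 225) 282.96042
(319, 220) 282.76013
(319, 250) 288.399
(333, 240) 286.84882
(319, 238) 276.7885
(305, 240) 286.79718
[259. 261. 258. 260. 271. 269. 268. 269. 267. 270. 267. 259. 259. 259.
 260. 259. 257. 257.]
[228. 227. 226. 256. 259. 258. 257. 258. 255. 258. 266. 269. 267. 270.
 271. 270. 266. 257. 258. 260. 257. 256. 257. 226. 228. 226.]
[ 593.46673464 -197.32557319  437.56598536]
[173. 169. 165. 161. 158. 153. 150. 147. 143. 140.] [191. 186. 187. 189. 190. 185. 180. 179. 180. 181. 194. 194.] [189. 189. 166. 166. 170. 189. 186. 186. 189. 171. 166. 166. 167.]
[[ 642.8873262  -163.36792702  276.94112871]
 [ 638.72217265 -157.54399603  258.47824609]
 [ 645.42107269 -151.45317878  270.41810575]]
```

View pics/w2c.png

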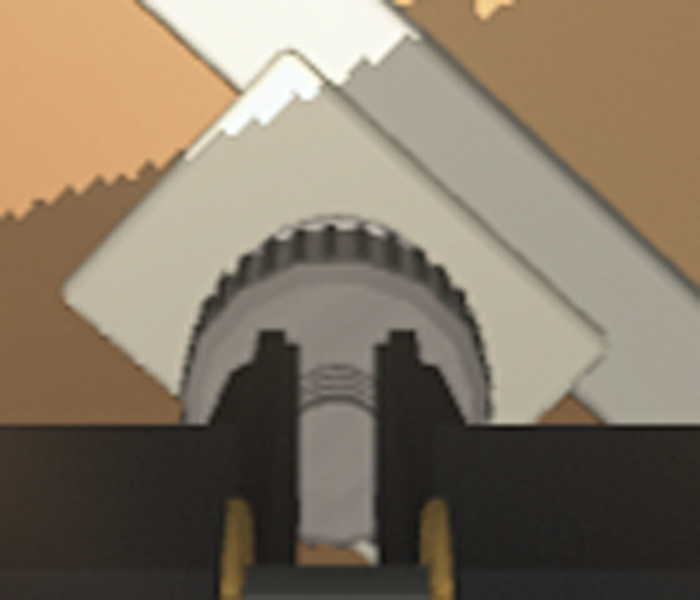

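Run:
```python
import cv2, numpy as np
from h import *
from cell import env
d=np.load('pics/wrist0.npy')
c={'vertical_fov': 71.72286044394663, 'cx': 326.91672334682164, 'cy': 239.25033540516154, 'eye': np.array([109.34699919, 619.44430752, 383.99039132]), 'rotation': np.array([-2.55571476e-01,  9.49768144e-04,  1.28235245e+00])}
R=RR([-1.571,.001,1.283]); t=np.array([177.267,599.072,202.745])
def show(c,d,R,t,pts):
    for u,v in pts: print((u,v),d[v,u].round(0),((at_depth(c,np.array(u),np.array(v),d[v,u])-t)@R).round(1))
show(c,d,R,t,[(236,267),(238,272),(238,280),(232,275),(225,290),(418,268),(418,275),(420,285)])
s=env.state(); p,d2=env.read_camera('wrist'); c=env.calibration('wrist');R=RR(s['tcp_rot'])
print('now');show(c,d2,R,s['eef_pos'],[(314,267),(317,267),(314,270),(317,275),(340,267),(341,275),(327,262),(345,275)])
print(s['opening'],s['eef_pos'])
```

```text
(236, 267) 179.0 [-49.1 -11.4  11.1]
(238, 272) 179.0 [-47.9 -12.6   8.6]
(238, 280) 179.0 [-47.9 -13.7   4.5]
(232, 275) 171.0 [-48.9 -20.3   9.8]
(225, 290) 157.0 [-48.1 -35.6   8.1]
(418, 268) 178.0 [ 48.7 -13.4  11.1]
(418, 275) 173.0 [ 47.6 -18.4   9. ]
(420, 285) 169.0 [ 47.3 -23.9   5.8]
now
(314, 267) 178.0 [ -6.9 -12.4  11.4]
(317, 267) 189.0 [-5.6 -2.6  7.9]
(314, 270) 173.0 [ -6.7 -17.4  11.5]
(317, 275) 170.0 [ -5.  -21.1  10.1]
(340, 267) 178.0 [  7.1 -12.8  11.5]
(341, 275) 165.0 [  7.  -26.   11.9]
(327, 262) 187.0 [ 0.1 -3.3 11.1]
(345, 275) 167.0 [  9.1 -24.5  11.4]
0.08649106454898291 [ 646.35070615 -150.00754055  256.43217458]
```

The wrist view shows the visible fingertips about 11 mm behind the reported TCP, not 19 ahead of it, so they are sitting on the stud above the nut. I'll open and go lower in small steps, checking each one.

>>> move_arm([
  {"tx":0,"ty":0,"tz":0,"rx":0,"ry":0,"rz":0,"grip":60},
  {"tx":0,"ty":0,"tz":0,"rx":0,"ry":0,"rz":0,"grip":60},
  {"tx":0,"ty":0,"tz":0,"rx":0,"ry":0,"rz":0,"grip":60},
  {"tx":0,"ty":0,"tz":0,"rx":0,"ry":0,"rz":0,"grip":60},
  {"tx":0,"ty":0,"tz":0,"rx":0,"ry":0,"rz":0,"grip":60},
  {"tx":0,"ty":0.5,"tz":0,"rx":0,"ry":0,"rz":0,"grip":60},
  {"tx":0,"ty":0.5,"tz":0,"rx":0,"ry":0,"rz":0,"grip":60},
  {"tx":0,"ty":0,"tz":0,"rx":0,"ry":0,"rz":0,"grip":60},
])

```text
t: 5.4
eef_pos: [645.4, -149.4, 244.8]
tcp_rot: [-1.57, -0.002, 2.305]
ft_force: [-0.6, 0.4, 0.7]
opening: 0.573
```

```bash
cat > look.py <<'E'
import cv2, numpy as np, sys
from h import *
from cell import env
s=env.state(); c=env.calibration('wrist'); p,d=env.read_camera('wrist'); R=RR(s['tcp_rot'])
print({k:np.round(s[k],3).tolist() for k in ('t','joints','eef_pos','ft_force','moment','opening')})
n=sys.argv[1]; cv2.imwrite(f'pics/{n}.png',p)
V,U=np.mgrid[0:480,0:640]; W=at_depth(c,U,V,d); L=(W-s['eef_pos'])@R
np.save(f'pics/{n}_L.npy',L); np.save(f'pics/{n}_W.npy',W)
E
python3 look.py w3
python3 - <<'E'
import numpy as np
L=np.load('pics/w3_L.npy')
for v in range(255,300,4): print(v, [tuple(L[v,u].round(0).astype(int)) for u in (262,268,272,276,280,284,288,366,370,374,378,382)])
E
```

```text
{'t': 5.4, 'joints': [-0.327, 0.513, 1.404, 0.0, 1.227, -2.632], 'eef_pos': [645.434, -149.384, 244.842], 'ft_force': [-0.557, 0.424, 0.723], 'moment': [0.109, 0.007, 0.013], 'opening': 0.573}
255 [(np.int64(-42), np.int64(23), np.int64(7)), (np.int64(-38), np.int64(23), np.int64(7)), (np.int64(-35), np.int64(22), np.int64(7)), (np.int64(-32), np.int64(18), np.int64(9)), (np.int64(-29), np.int64(17), np.int64(9)), (np.int64(-27), np.int64(18), np.int64(9)), (np.int64(-24), np.int64(17), np.int64(9)), (np.int64(25), np.int64(23), np.int64(7)), (np.int64(28), np.int64(23), np.int64(7)), (np.int64(31), np.int64(24), np.int64(7)), (np.int64(33), np.int64(23), np.int64(7)), (np.int64(36), np.int64(23), np.int64(7))]
259 [(np.int64(-42), np.int64(22), np.int64(5)), (np.int64(-38), np.int64(23), np.int64(4)), (np.int64(-35), np.int64(19), np.int64(6)), (np.int64(-32), np.int64(18), np.int64(6)), (np.int64(-29), np.int64(17), np.int64(6)), (np.int64(-27), np.int64(18), np.int64(6)), (np.int64(-24), np.int64(17), np.int64(6)), (np.int64(25), np.int64(21), np.int64(5)), (np.int64(28), np.int64
[... 4887 characters left out ...]
, np.int64(-21)), (np.int64(31), np.int64(23), np.int64(-21)), (np.int64(27), np.int64(-19), np.int64(-2)), (np.int64(27), np.int64(-30), np.int64(3))]
299 [(np.int64(-28), np.int64(-50), np.int64(10)), (np.int64(-28), np.int64(-38), np.int64(4)), (np.int64(-27), np.int64(-28), np.int64(0)), (np.int64(-27), np.int64(-16), np.int64(-6)), (np.int64(-31), np.int64(22), np.int64(-23)), (np.int64(-28), np.int64(22), np.int64(-23)), (np.int64(-26), np.int64(24), np.int64(-24)), (np.int64(26), np.int64(23), np.int64(-24)), (np.int64(29), np.int64(24), np.int64(-24)), (np.int64(31), np.int64(23), np.int64(-24)), (np.int64(27), np.int64(-19), np.int64(-4)), (np.int64(27), np.int64(-31), np.int64(1))]
```

View pics/w3.png

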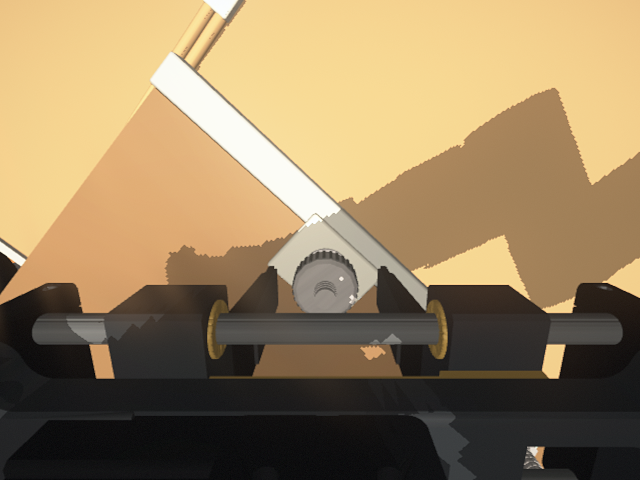

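>>> move_arm([
  {"tx":0,"ty":0.6,"tz":0,"rx":0,"ry":0,"rz":0,"grip":60},
  {"tx":0,"ty":0.6,"tz":0,"rx":0,"ry":0,"rz":0,"grip":60},
  {"tx":0,"ty":0.5,"tz":0,"rx":0,"ry":0,"rz":0,"grip":60},
  {"tx":0,"ty":0,"tz":0,"rx":0,"ry":0,"rz":0,"grip":60},
])

```text
t: 5.78
eef_pos: [645.5, -149.4, 227.8]
tcp_rot: [-1.57, -0.002, 2.305]
ft_force: [-0.3, 0.6, 0.7]
opening: 0.601
```

```bash
python3 look.py w4
```

```text
{'t': 5.783, 'joints': [-0.327, 0.526, 1.427, 0.0, 1.191, -2.632], 'eef_pos': [645.471, -149.415, 227.803], 'ft_force': [-0.302, 0.602, 0.709], 'moment': [0.083, 0.052, -0.096], 'opening': 0.601}
```

View pics/w4.png

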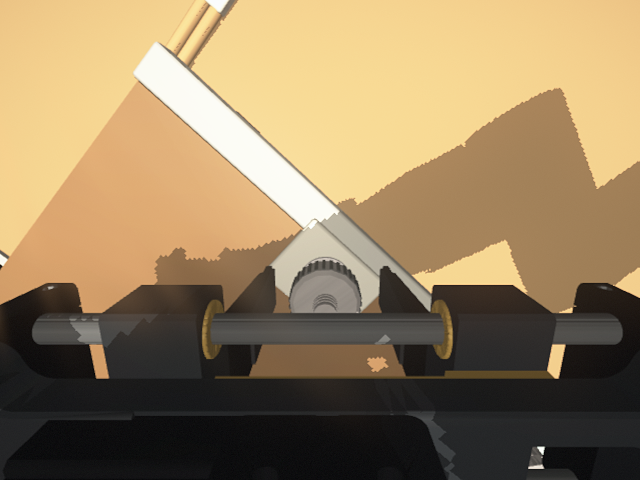

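No contact at a reported z of 227.8, which would be impossible if the tips were 19 mm ahead. Closing now.

>>> move_arm([
  {"tx":0,"ty":0,"tz":0,"rx":0,"ry":0,"rz":0,"grip":0},
  {"tx":0,"ty":0,"tz":0,"rx":0,"ry":0,"rz":0,"grip":0},
  {"tx":0,"ty":0,"tz":0,"rx":0,"ry":0,"rz":0,"grip":0},
  {"tx":0,"ty":0,"tz":0,"rx":0,"ry":0,"rz":0,"grip":0},
  {"tx":0,"ty":0,"tz":0,"rx":0,"ry":0,"rz":0,"grip":0},
  {"tx":0,"ty":0,"tz":0,"rx":0,"ry":0,"rz":0,"grip":0},
])

```text
t: 6.33
eef_pos: [646.3, -149.9, 229.6]
tcp_rot: [-1.571, 0.001, 2.305]
ft_force: [1.9, -3.2, -0.1]
opening: 0.374
```

```bash
python3 st.py
```

```text
{'t': 6.333, 'joints': [-0.327, 0.524, 1.425, -0.0, 1.191, -2.632], 'qvel': [-0.0, -0.001, 0.0, -0.0, -0.001, 0.001], 'tau': [1.43, -64.992, -25.664, 0.32, 0.919, -0.004], 'eef_pos': [646.32, -149.944, 229.608], 'tcp_rot': [-1.571, 0.001, 2.305], 'ft_force': [1.851, -3.237, -0.149], 'moment': [-0.423, -0.457, 0.006], 'opening': 0.374}
```

Gripped on 36 mm. Turning clockwise (+ry) while following the thread pitch.

>>> move_arm([
  {"tx":0,"ty":0.005,"tz":0,"rx":0,"ry":0.1,"rz":0,"grip":0},
  {"tx":0,"ty":0.005,"tz":0,"rx":0,"ry":0.1,"rz":0,"grip":0},
  {"tx":0,"ty":0.005,"tz":0,"rx":0,"ry":0.1,"rz":0,"grip":0},
  {"tx":0,"ty":0.005,"tz":0,"rx":0,"ry":0.1,"rz":0,"grip":0},
  {"tx":0,"ty":0.005,"tz":0,"rx":0,"ry":0.1,"rz":0,"grip":0},
  {"tx":0,"ty":0.005,"tz":0,"rx":0,"ry":0.1,"rz":0,"grip":0},
  {"tx":0,"ty":0.005,"tz":0,"rx":0,"ry":0.1,"rz":0,"grip":0},
  {"tx":0,"ty":0.005,"tz":0,"rx":0,"ry":0.1,"rz":0,"grip":0},
  {"tx":0,"ty":0.005,"tz":0,"rx":0,"ry":0.1,"rz":0,"grip":0},
  {"tx":0,"ty":0.005,"tz":0,"rx":0,"ry":0.1,"rz":0,"grip":0},
])

```text
t: 7.17
eef_pos: [646.1, -149.0, 229.1]
tcp_rot: [-1.571, -0.001, 1.3]
ft_force: [2.1, 1.9, 2.0]
opening: 0.368
```

```bash
python3 st.py
```

```text
{'t': 7.167, 'joints': [-0.327, 0.525, 1.426, 0.001, 1.191, -1.627], 'qvel': [0.001, -0.002, 0.001, 0.002, -0.003, 1.191], 'tau': [-1.841, -64.06, -26.351, -0.747, 0.362, -1.909], 'eef_pos': [646.144, -148.961, 229.107], 'tcp_rot': [-1.571, -0.001, 1.3], 'ft_force': [2.094, 1.87, 1.979], 'moment': [0.465, -0.383, 0.045], 'opening': 0.368}
```

>>> move_arm([
  {"tx":0,"ty":0.005,"tz":0,"rx":0,"ry":0.1,"rz":0,"grip":0},
  {"tx":0,"ty":0.005,"tz":0,"rx":0,"ry":0.1,"rz":0,"grip":0},
  {"tx":0,"ty":0.005,"tz":0,"rx":0,"ry":0.1,"rz":0,"grip":0},
  {"tx":0,"ty":0.005,"tz":0,"rx":0,"ry":0.1,"rz":0,"grip":0},
  {"tx":0,"ty":0.005,"tz":0,"rx":0,"ry":0.1,"rz":0,"grip":0},
  {"tx":0,"ty":0.005,"tz":0,"rx":0,"ry":0.1,"rz":0,"grip":0},
  {"tx":0,"ty":0.005,"tz":0,"rx":0,"ry":0.1,"rz":0,"grip":0},
  {"tx":0,"ty":0.005,"tz":0,"rx":0,"ry":0.1,"rz":0,"grip":0},
  {"tx":0,"ty":0.005,"tz":0,"rx":0,"ry":0.1,"rz":0,"grip":0},
  {"tx":0,"ty":0.005,"tz":0,"rx":0,"ry":0.1,"rz":0,"grip":0},
])

```text
t: 8.0
eef_pos: [646.9, -148.3, 228.7]
tcp_rot: [-1.57, -0.003, 0.3]
ft_force: [6.1, 5.3, 0.1]
opening: 0.37
```

```bash
python3 st.py
```

```text
{'t': 8.0, 'joints': [-0.326, 0.525, 1.426, 0.003, 1.189, -0.627], 'qvel': [-0.001, 0.001, -0.0, 0.0, -0.004, 1.192], 'tau': [-4.458, -64.864, -25.285, -1.678, 1.206, -1.904], 'eef_pos': [646.865, -148.345, 228.694], 'tcp_rot': [-1.57, -0.003, 0.3], 'ft_force': [6.101, 5.298, 0.068], 'moment': [0.903, -1.182, 0.048], 'opening': 0.37}
```

>>> move_arm([
  {"tx":0,"ty":0.005,"tz":0,"rx":0,"ry":0.1,"rz":0,"grip":0},
  {"tx":0,"ty":0.005,"tz":0,"rx":0,"ry":0.1,"rz":0,"grip":0},
  {"tx":0,"ty":0.005,"tz":0,"rx":0,"ry":0.1,"rz":0,"grip":0},
  {"tx":0,"ty":0.005,"tz":0,"rx":0,"ry":0.1,"rz":0,"grip":0},
  {"tx":0,"ty":0.005,"tz":0,"rx":0,"ry":0.1,"rz":0,"grip":0},
  {"tx":0,"ty":0.005,"tz":0,"rx":0,"ry":0.1,"rz":0,"grip":0},
  {"tx":0,"ty":0.005,"tz":0,"rx":0,"ry":0.1,"rz":0,"grip":0},
  {"tx":0,"ty":0.005,"tz":0,"rx":0,"ry":0.1,"rz":0,"grip":0},
])

```text
t: 8.67
eef_pos: [647.6, -148.5, 228.4]
tcp_rot: [-1.568, -0.003, -0.5]
ft_force: [10.1, 5.1, -1.0]
opening: 0.37
```

```bash
python3 st.py
```

```text
{'t': 8.667, 'joints': [-0.326, 0.526, 1.426, 0.003, 1.186, 0.173], 'qvel': [0.001, -0.0, -0.001, -0.0, -0.005, 1.193], 'tau': [-4.538, -66.084, -23.89, -1.72, 2.269, -1.904], 'eef_pos': [647.638, -148.465, 228.396], 'tcp_rot': [-1.568, -0.003, -0.5], 'ft_force': [10.083, 5.097, -1.013], 'moment': [0.68, -1.747, 0.065], 'opening': 0.37}
```

>>> move_arm([
  {"tx":0.03,"ty":0.005,"tz":0.045,"rx":0,"ry":0.1,"rz":0,"grip":0},
  {"tx":0.03,"ty":0.005,"tz":0.045,"rx":0,"ry":0.1,"rz":0,"grip":0},
  {"tx":0,"ty":0.005,"tz":0,"rx":0,"ry":0.1,"rz":0,"grip":0},
  {"tx":0,"ty":0.005,"tz":0,"rx":0,"ry":0.1,"rz":0,"grip":0},
  {"tx":0,"ty":0.005,"tz":0,"rx":0,"ry":0.1,"rz":0,"grip":0},
])

```text
t: 9.08
eef_pos: [648.1, -148.8, 228.1]
tcp_rot: [-1.568, -0.002, -1.0]
ft_force: [6.9, 0.7, -1.1]
opening: 0.373
```

```bash
python3 st.py
```

```text
{'t': 9.083, 'joints': [-0.325, 0.527, 1.424, 0.001, 1.188, 0.674], 'qvel': [0.0, 0.001, -0.002, -0.003, -0.004, 1.19], 'tau': [-1.617, -65.646, -24.509, -0.475, 1.735, -1.749], 'eef_pos': [648.07, -148.761, 228.105], 'tcp_rot': [-1.568, -0.002, -1.0], 'ft_force': [6.902, 0.726, -1.057], 'moment': [-0.032, -1.145, 0.313], 'opening': 0.373}
```

Moment about z jumped to 0.31 N·m after about 3.3 rad, so the nut has met the hexagon nut. Tightening now.

>>> move_arm([
  {"tx":0,"ty":0,"tz":0,"rx":0,"ry":0.06,"rz":0,"grip":0},
  {"tx":0,"ty":0,"tz":0,"rx":0,"ry":0.06,"rz":0,"grip":0},
  {"tx":0,"ty":0,"tz":0,"rx":0,"ry":0.06,"rz":0,"grip":0},
])

```text
t: 9.33
eef_pos: [648.1, -148.9, 228.1]
tcp_rot: [-1.568, -0.001, -1.177]
ft_force: [7.0, -0.2, -0.3]
opening: 0.37
```

```bash
python3 st.py
```

```text
{'t': 9.333, 'joints': [-0.325, 0.527, 1.424, 0.001, 1.187, 0.852], 'qvel': [-0.0, -0.001, -0.001, -0.001, -0.001, 0.715], 'tau': [-1.326, -65.818, -24.366, -0.301, 1.842, -0.858], 'eef_pos': [648.138, -148.914, 228.097], 'tcp_rot': [-1.568, -0.001, -1.177], 'ft_force': [6.959, -0.171, -0.338], 'moment': [-0.129, -1.196, 0.314], 'opening': 0.37}
```

>>> move_arm([
  {"tx":0,"ty":0,"tz":0,"rx":0,"ry":0.06,"rz":0,"grip":0},
  {"tx":0,"ty":0,"tz":0,"rx":0,"ry":0.06,"rz":0,"grip":0},
  {"tx":0,"ty":0,"tz":0,"rx":0,"ry":0.06,"rz":0,"grip":0},
])

```text
t: 9.58
eef_pos: [648.2, -149.1, 228.1]
tcp_rot: [-1.568, -0.001, -1.357]
ft_force: [7.6, -0.7, 0.4]
opening: 0.369
```

```bash
python3 look.py w5; python3 st.py
```

```text
{'t': 9.583, 'joints': [-0.326, 0.527, 1.424, 0.001, 1.187, 1.032], 'eef_pos': [648.207, -149.092, 228.143], 'ft_force': [7.575, -0.683, 0.376], 'moment': [-0.303, -1.203, 0.349], 'opening': 0.369}
{'t': 9.633, 'joints': [-0.326, 0.527, 1.424, 0.001, 1.187, 1.036], 'qvel': [-0.003, 0.001, -0.001, -0.0, 0.001, -0.125], 'tau': [-0.902, -65.958, -24.285, -0.216, 1.9, -0.344], 'eef_pos': [648.209, -149.118, 228.141], 'tcp_rot': [-1.568, -0.001, -1.362], 'ft_force': [6.277, -1.519, -0.444], 'moment': [-0.27, -1.191, 0.251], 'opening': 0.375}
```

View pics/w5.png

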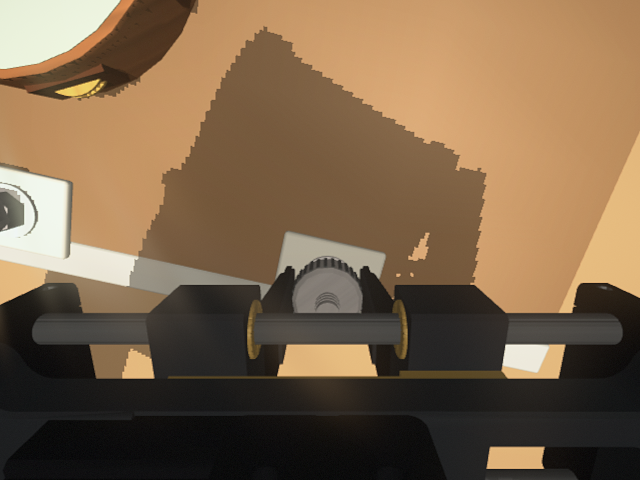

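>>> move_arm([
  {"tx":0,"ty":0,"tz":0,"rx":0,"ry":0.05,"rz":0,"grip":0},
  {"tx":0,"ty":0,"tz":0,"rx":0,"ry":0.05,"rz":0,"grip":0},
])

```text
t: 9.8
eef_pos: [648.2, -149.2, 228.1]
tcp_rot: [-1.567, -0.001, -1.457]
ft_force: [7.1, -1.2, -1.5]
opening: 0.373
```

```bash
python3 st.py
```

```text
{'t': 9.8, 'joints': [-0.326, 0.527, 1.424, 0.001, 1.187, 1.131], 'qvel': [-0.001, 0.0, -0.002, 0.001, -0.001, 0.603], 'tau': [-0.513, -66.025, -24.173, -0.027, 1.98, -0.804], 'eef_pos': [648.205, -149.166, 228.111], 'tcp_rot': [-1.567, -0.001, -1.457], 'ft_force': [7.143, -1.25, -1.509], 'moment': [-0.347, -1.249, 0.238], 'opening': 0.373}
```

>>> move_arm([
  {"tx":0,"ty":0,"tz":0,"rx":0,"ry":0.06,"rz":0,"grip":0},
  {"tx":0,"ty":0,"tz":0,"rx":0,"ry":0.06,"rz":0,"grip":0},
])

```text
t: 9.97
eef_pos: [647.6, -149.3, 228.0]
tcp_rot: [-1.569, -0.001, -1.577]
ft_force: [-0.4, -3.3, 2.6]
opening: 0.375
```

```bash
python3 st.py
```

```text
{'t': 9.967, 'joints': [-0.326, 0.527, 1.424, -0.0, 1.188, 1.251], 'qvel': [-0.004, -0.006, 0.012, -0.014, 0.035, 0.714], 'tau': [0.268, -64.807, -25.546, 0.884, 0.594, -0.357], 'eef_pos': [647.605, -149.302, 228.017], 'tcp_rot': [-1.569, -0.001, -1.577], 'ft_force': [-0.432, -3.251, 2.629], 'moment': [-0.55, 0.533, 0.768], 'opening': 0.375}
```

>>> move_arm([
  {"tx":0,"ty":0,"tz":0,"rx":0,"ry":0.06,"rz":0,"grip":0},
  {"tx":0,"ty":0,"tz":0,"rx":0,"ry":0.06,"rz":0,"grip":0},
])

```text
t: 10.13
eef_pos: [645.9, -149.1, 227.9]
tcp_rot: [-1.573, -0.0, -1.697]
ft_force: [-7.1, -0.8, 4.3]
opening: 0.372
```

```bash
python3 st.py
```

```text
{'t': 10.133, 'joints': [-0.326, 0.526, 1.426, -0.001, 1.192, 1.371], 'qvel': [-0.0, -0.001, 0.005, 0.006, 0.006, 0.722], 'tau': [1.08, -61.82, -28.668, 0.763, -1.689, -0.957], 'eef_pos': [645.924, -149.109, 227.9], 'tcp_rot': [-1.573, -0.0, -1.697], 'ft_force': [-7.121, -0.849, 4.326], 'moment': [-0.235, 1.357, 0.178], 'opening': 0.372}
```

The moment peaked at 0.77 N·m and then the grip slipped. The nut turned freely at about 0.3 before that, so it is at the tightening end stop. Releasing and lifting off.

>>> move_arm([
  {"tx":0,"ty":0,"tz":0,"rx":0,"ry":0,"rz":0,"grip":60},
  {"tx":0,"ty":0,"tz":0,"rx":0,"ry":0,"rz":0,"grip":60},
  {"tx":0,"ty":0,"tz":0,"rx":0,"ry":0,"rz":0,"grip":60},
  {"tx":0,"ty":0,"tz":0,"rx":0,"ry":0,"rz":0,"grip":60},
  {"tx":0,"ty":-1,"tz":0,"rx":0,"ry":0,"rz":0,"grip":60},
  {"tx":0,"ty":-3,"tz":0,"rx":0,"ry":0,"rz":0,"grip":60},
  {"tx":0,"ty":-4,"tz":0,"rx":0,"ry":0,"rz":0,"grip":60},
  {"tx":0,"ty":-4,"tz":0,"rx":0,"ry":0,"rz":0,"grip":30},
  {"tx":0,"ty":0,"tz":0,"rx":0,"ry":0,"rz":0,"grip":0},
])

```text
t: 10.88
eef_pos: [648.4, -149.5, 357.0]
tcp_rot: [-1.559, -0.002, -1.694]
ft_force: [0.3, 0.3, 1.1]
opening: 0.512
```

```bash
python3 look.py w6
python3 - <<'E'
import numpy as np
W=np.load('pics/w6_W.npy'); 
for v in range(215,250,4): print(v,W[v,305:345:4,2].round(0))
E
```

```text
{'t': 10.883, 'joints': [-0.326, 0.448, 1.226, 0.0, 1.455, 1.368], 'eef_pos': [648.433, -149.475, 356.973], 'ft_force': [0.272, 0.272, 1.082], 'moment': [-0.036, 0.139, -0.012], 'opening': 0.512}
215 [227. 227. 227. 228. 228. 227. 228. 227. 227. 228.]
219 [228. 229. 228. 248. 254. 255. 255. 254. 244. 228.]
223 [228. 229. 255. 256. 257. 258. 258. 539. 256. 248.]
227 [228. 247. 258. 257. 258. 258. 259. 257. 256. 257.]
231 [227. 257. 258. 258. 257. 258. 257. 257. 259. 257.]
235 [228. 258. 258. 257. 257. 266. 264. 257. 258. 257.]
239 [227. 258. 256. 258. 269. 270. 271. 261. 257. 257.]
243 [227. 258. 257. 257. 270. 270. 269. 266. 258. 259.]
247 [228. 257. 258. 258. 258. 270. 270. 257. 258. 258.]
```

View pics/w6.png

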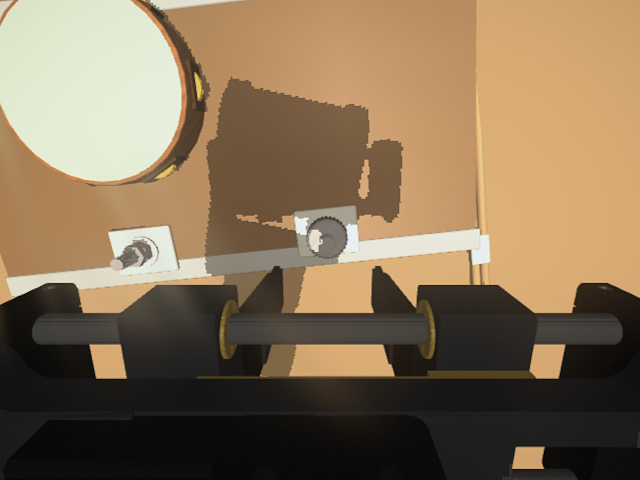

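Nut top reads 257.7 against 258 when seated, and nothing else has been disturbed. The switch needs a forward-pointing tool, so I'll fit the arm geometry from logged poses to see how flat it can go.

Run:
```python
import numpy as np
from scipy.optimize import least_squares
D=[(.4915,1.559,1.092,177.27,599.07,202.75),(.445,1.237,1.461,643.53,-143.09,355.06),(.504,1.388,1.249,645.99,-149.53,256.73),(.513,1.404,1.227,645.43,-149.38,244.84),(.526,1.427,1.191,645.47,-149.41,227.8),(.448,1.226,1.455,648.43,-149.47,356.97)]
D=np.array(D); r=np.sqrt(D[:,3]**2+D[:,4]**2-66.3**2)
def f(p):
    r0,h,L1,L2=p
    a=D[:,0];b=a+D[:,1];e=b+D[:,2]-np.pi
    return np.r_[r0+L1*np.sin(a)+L2*np.sin(b)-r, h+L1*np.cos(a)+L2*np.cos(b)-D[:,5]]
s=least_squares(f,[0,-50,450,450]); print(s.x.round(1),s.fun.round(1))
```

```text
[ 66.7  42.3 398.  421.3] [ 7.   0.8 -1.1 -0.9 -1.8 -4.  -4.  -0.3  1.   1.2  1.5  0.6]
```

>>> move_arm([
  {"tx":-1.9,"ty":0,"tz":-2.95,"rx":0,"ry":0,"rz":0,"grip":0},
  {"tx":-1.9,"ty":0,"tz":-2.95,"rx":0,"ry":0,"rz":0,"grip":0},
  {"tx":-1.9,"ty":0,"tz":-2.95,"rx":0,"ry":0,"rz":0,"grip":0},
  {"tx":-1.9,"ty":0,"tz":-2.95,"rx":0,"ry":0,"rz":0,"grip":0},
  {"tx":0,"ty":0,"tz":0,"rx":0,"ry":-0.106,"rz":0,"grip":0},
  {"tx":0,"ty":0,"tz":0,"rx":0.12,"ry":0,"rz":0,"grip":0},
  {"tx":0,"ty":0,"tz":0,"rx":0.12,"ry":0,"rz":0,"grip":0},
  {"tx":0,"ty":0,"tz":0,"rx":0.12,"ry":0,"rz":0,"grip":0},
  {"tx":0,"ty":0,"tz":0,"rx":0.12,"ry":0,"rz":0,"grip":0},
  {"tx":0,"ty":0,"tz":0,"rx":0.12,"ry":0,"rz":0,"grip":0},
])

```text
t: 11.77
eef_pos: [538.6, -59.3, 348.2]
tcp_rot: [-0.965, -0.002, -1.59]
ft_force: [1.7, 0.7, -0.7]
opening: 0.002
```

```bash
python3 st.py
```

```text
{'t': 11.767, 'joints': [-0.32, 0.026, 1.952, 0.301, 0.6, 1.069], 'qvel': [-0.259, -0.387, 1.011, 1.396, -1.822, -1.412], 'tau': [2.071, -28.844, -32.673, -2.558, 1.519, 3.09], 'eef_pos': [538.623, -59.313, 348.216], 'tcp_rot': [-0.965, -0.002, -1.59], 'ft_force': [1.709, 0.685, -0.735], 'moment': [-0.085, 0.342, 0.022], 'opening': 0.002}
```

>>> move_arm([
  {"tx":0,"ty":0,"tz":0,"rx":0.08,"ry":0,"rz":0,"grip":0},
  {"tx":0,"ty":0,"tz":0,"rx":0.08,"ry":0,"rz":0,"grip":0},
  {"tx":0,"ty":0,"tz":0,"rx":0.06,"ry":0,"rz":0,"grip":0},
  {"tx":0,"ty":0,"tz":0,"rx":0.06,"ry":0,"rz":0,"grip":0},
  {"tx":0,"ty":0,"tz":0,"rx":0.06,"ry":0,"rz":0,"grip":0},
])

```text
t: 12.18
eef_pos: [539.2, -57.1, 347.4]
tcp_rot: [-0.674, 0.004, -1.583]
ft_force: [-0.4, 0.2, 0.8]
opening: 0.004
```

```bash
python3 st.py
```

```text
{'t': 12.183, 'joints': [-0.377, -0.01, 2.155, 1.142, 0.314, 0.217], 'qvel': [-0.081, 0.003, 0.275, 2.159, -0.148, -2.183], 'tau': [0.348, -26.101, -27.058, -2.858, -0.623, 3.669], 'eef_pos': [539.157, -57.105, 347.358], 'tcp_rot': [-0.674, 0.004, -1.583], 'ft_force': [-0.415, 0.213, 0.82], 'moment': [-0.105, 0.572, 0.069], 'opening': 0.004}
```

>>> move_arm([
  {"tx":0,"ty":0,"tz":0,"rx":0.05,"ry":0,"rz":0,"grip":0},
  {"tx":0,"ty":0,"tz":0,"rx":0.05,"ry":0,"rz":0,"grip":0},
  {"tx":0,"ty":0,"tz":0,"rx":0.05,"ry":0,"rz":0,"grip":0},
  {"tx":0,"ty":0,"tz":0,"rx":0.05,"ry":0,"rz":0,"grip":0},
  {"tx":0,"ty":0,"tz":0,"rx":0.05,"ry":0,"rz":0,"grip":0},
  {"tx":0,"ty":0,"tz":0,"rx":0.05,"ry":0,"rz":0,"grip":0},
  {"tx":0,"ty":0,"tz":0,"rx":0.05,"ry":0,"rz":0,"grip":0},
])

```text
t: 12.77
eef_pos: [539.8, -54.4, 347.3]
tcp_rot: [-0.387, 0.01, -1.575]
ft_force: [0.4, -0.0, -0.1]
opening: 0.002
```

```bash
python3 st.py
```

```text
{'t': 12.767, 'joints': [-0.428, 0.042, 2.344, 2.316, 0.55, -0.985], 'qvel': [-0.095, 0.211, 0.384, 1.358, 0.91, -1.438], 'tau': [0.437, -26.898, -23.162, -0.781, 0.612, 1.83], 'eef_pos': [539.846, -54.355, 347.308], 'tcp_rot': [-0.387, 0.01, -1.575], 'ft_force': [0.352, -0.022, -0.093], 'moment': [-0.099, 0.613, 0.037], 'opening': 0.002}
```

>>> move_arm([
  {"tx":0,"ty":0,"tz":0,"rx":0.06,"ry":0,"rz":0,"grip":0},
  {"tx":0,"ty":0,"tz":0,"rx":0.06,"ry":0,"rz":0,"grip":0},
  {"tx":0,"ty":0,"tz":0,"rx":0.06,"ry":0,"rz":0,"grip":0},
  {"tx":0,"ty":0,"tz":0,"rx":0.04,"ry":0,"rz":0,"grip":0},
  {"tx":0,"ty":0,"tz":0,"rx":0,"ry":0,"rz":0,"grip":0},
])

```text
t: 13.18
eef_pos: [539.8, -54.0, 345.3]
tcp_rot: [-0.172, 0.012, -1.574]
ft_force: [-0.1, -0.7, -0.1]
opening: 0.005
```

```bash
cat > sc.py <<'E'
import cv2, numpy as np, sys
from h import *
from cell import env
n=sys.argv[1]
for k in ('scene','top'):
    p,d=env.read_camera(k); cv2.imwrite(f'pics/{k}{n}.png',p); c=env.calibration(k)
    V,U=np.mgrid[0:480,0:640]; np.save(f'pics/{k}{n}_W.npy',at_depth(c,U,V,d))
E
python3 st.py; python3 look.py w7; python3 sc.py 7
```

```text
{'t': 13.183, 'joints': [-0.453, 0.169, 2.473, 2.588, 0.958, -1.299], 'qvel': [0.007, -0.045, -0.049, -0.066, -0.15, 0.087], 'tau': [-0.097, -26.443, -13.671, 1.326, 4.458, -0.858], 'eef_pos': [539.756, -53.999, 345.296], 'tcp_rot': [-0.172, 0.012, -1.574], 'ft_force': [-0.116, -0.726, -0.128], 'moment': [-0.038, 0.668, 0.016], 'opening': 0.005}
{'t': 13.183, 'joints': [-0.453, 0.169, 2.473, 2.588, 0.958, -1.299], 'eef_pos': [539.756, -53.999, 345.296], 'ft_force': [-0.116, -0.726, -0.128], 'moment': [-0.038, 0.668, 0.016], 'opening': 0.005}
```

View pics/w7.png

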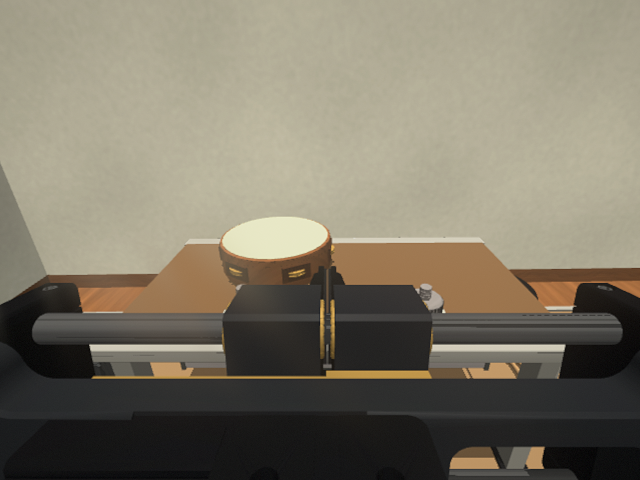

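View pics/scene7.png

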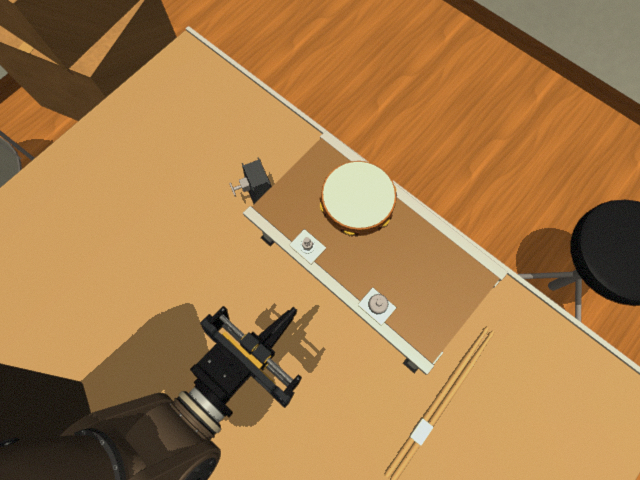

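View pics/top7.png

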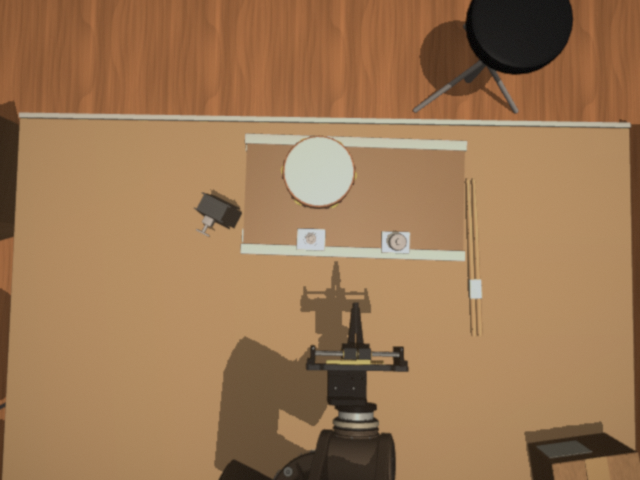

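All three views show the closed fingers pointing at the lip: the tip is at about (293,310) in scene and (355,304) in top. I'll measure the true tip and body position against the reported TCP.

Run:
```python
import numpy as np, cv2
from h import *
from cell import env
t=np.array([539.756,-53.999,345.296]);R=RR([-.172,.012,-1.574])
for k,x0,y0,x1,y1 in (('scene',180,290,310,420),('top',300,295,415,410)):
    W=np.load(f'pics/{k}7_W.npy'); L=(W-t)@R
    m=(W[...,2]>300)&(W[...,2]<480); mm=np.zeros_like(m); mm[y0:y1,x0:x1]=m[y0:y1,x0:x1]
    P=L[mm]; 
    for lo in range(-150,40,5):
        q=P[(P[:,1]>=lo)&(P[:,1]<lo+5)]
        if len(q): print(k,lo,len(q),'x %.0f..%.0f z %.0f..%.0f'%(q[:,0].min(),q[:,0].max(),np.percentile(q[:,2],5),np.percentile(q[:,2],95)))
p=cv2.imread('pics/scene7.png'); cv2.imwrite('pics/s7c.png',cv2.resize(p[280:420,170:330],None,fx=4.2,fy=4.2,interpolation=cv2.INTER_CUBIC))
S=env.calibration('scene');T=env.calibration('top')
```

```text
scene -150 160 x -52..15 z -16..27
scene -145 172 x -52..15 z -8..27
scene -140 168 x -52..15 z -17..28
scene -135 508 x -91..88 z -23..34
scene -130 442 x -92..88 z -18..35
scene -125 339 x -91..88 z 20..35
scene -120 283 x -90..86 z -15..35
scene -115 252 x -90..86 z -21..36
scene -110 353 x -84..80 z -25..36
scene -105 544 x -84..80 z -24..36
scene -100 205 x -85..80 z 13..36
scene -95 120 x -83..80 z -9..37
scene -90 108 x -82..79 z -2..32
scene -85 51 x -16..14 z -2..14
scene -80 57 x -14..11 z -2..14
scene -75 55 x -14..11 z -4..13
scene -70 56 x -14..10 z -4..13
scene -65 50 x -13..9 z 3..13
scene -60 49 x -12..9 z 2..13
scene -55 42 x -12..8 z 6..13
scene -50 45 x -11..8 z -0..13
scene -45 39 x -11..7 z 1..13
scene -40 38 x -11..7 z -0..13
scene -35 35 x -9..6 z 2..13
scene -30 31 x -9..6 z -4..13
scene -25 30 x -9..5 z 6..13
scene -20 22 x -7..3 z 3..12
scene -15 18 x -7..3 z -5..13
top -150 116 x -50..17 z 21..30
top -145 116 x -50..17 z 22..30
top -140 119 x -50..17 z 24..31
top -135 187 x -89..88 z 25..37
top -130 297 x -89..88 z 25..38
top -125 326 x -89..88 z -15..38
top -120 233 x -87..88 z -14..38
top -115 135 x -87..88 z -15..39
top -110 193 x -82..81 z 23..39
top -105 272 x -82..82 z 30..39
top -100 171 x -82..81 z -24..39
top -95 128 x -82..82 z -5..39
top -90 85 x -24..80 z 4..27
top -85 45 x -14..14 z 4..16
top -80 33 x -13..12 z 6..16
top -75 37 x -13..12 z 5..15
top -70 42 x -12..12 z -3..16
top -65 39 x -12..10 z 11..16
top -60 39 x -11..10 z 6..16
top -55 29 x -10..11 z 3..15
top -50 31 x -10..9 z 2..16
top -45 33 x -9..8 z 6..16
top -40 32 x -9..8 z 6..17
top -35 28 x -8..7 z -4..16
top -30 19 x -8..7 z 9..15
top -25 25 x -7..7 z 8..15
top -20 17 x -5..3 z -1..16
top -15 12 x -5..3 z -2..16
```

View pics/s7c.png

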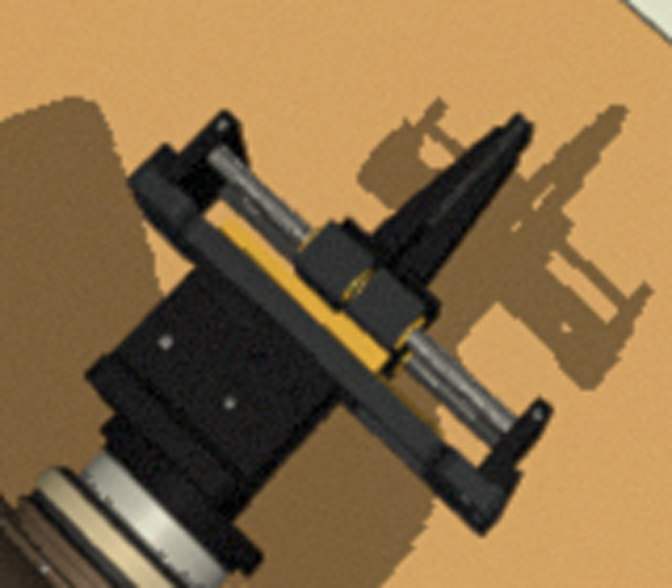

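The tip really is about 11 mm behind the reported TCP along the tool axis. The finger's top side is about +12 mm, and the body starts about 79 mm behind the tip. I'll level the tool, then go down in front of the lip.

>>> move_arm([
  {"tx":0,"ty":0,"tz":0,"rx":0.06,"ry":0,"rz":0,"grip":0},
  {"tx":0,"ty":0,"tz":0,"rx":0.06,"ry":0,"rz":0,"grip":0},
  {"tx":0,"ty":0,"tz":0,"rx":0.05,"ry":0,"rz":0,"grip":0},
  {"tx":0.25,"ty":1.0,"tz":-2,"rx":0,"ry":0,"rz":0,"grip":0},
  {"tx":0.25,"ty":1.0,"tz":-2,"rx":0,"ry":0,"rz":0,"grip":0},
  {"tx":0,"ty":1.0,"tz":-2,"rx":0,"ry":0,"rz":0,"grip":0},
  {"tx":0,"ty":0,"tz":0,"rx":0,"ry":0,"rz":0,"grip":0},
])

```text
t: 13.92
eef_pos: [572.0, -58.6, 284.0]
tcp_rot: [-0.004, 0.013, -1.572]
ft_force: [-0.3, 0.0, 0.2]
opening: 0.006
```

```bash
python3 st.py
```

```text
{'t': 13.917, 'joints': [-0.424, 0.547, 2.534, 2.718, 1.511, -1.533], 'qvel': [-0.01, -0.11, 0.034, -0.028, -0.079, 0.052], 'tau': [0.805, -38.651, -0.477, 0.298, 4.052, -0.507], 'eef_pos': [571.979, -58.56, 284.028], 'tcp_rot': [-0.004, 0.013, -1.572], 'ft_force': [-0.271, 0.006, 0.195], 'moment': [-0.047, 0.663, 0.008], 'opening': 0.006}
```

>>> move_arm([
  {"tx":0,"ty":0.5,"tz":-2.2,"rx":0,"ry":0,"rz":0,"grip":0},
  {"tx":0,"ty":0.5,"tz":-2.2,"rx":0,"ry":0,"rz":0,"grip":0},
  {"tx":0,"ty":0.5,"tz":-2.2,"rx":0,"ry":0,"rz":0,"grip":0},
  {"tx":0,"ty":0.5,"tz":-2.2,"rx":0,"ry":0,"rz":0,"grip":0},
  {"tx":0,"ty":0,"tz":0,"rx":0,"ry":0,"rz":0,"grip":0},
])

```text
t: 14.33
eef_pos: [591.2, -57.3, 196.7]
tcp_rot: [-0.003, 0.013, -1.572]
ft_force: [-0.5, -0.6, 0.0]
opening: 0.003
```

```bash
python3 st.py
```

```text
{'t': 14.333, 'joints': [-0.395, 0.836, 2.519, 2.74, 1.765, -1.641], 'qvel': [-0.005, -0.105, 0.038, -0.004, -0.069, 0.036], 'tau': [0.718, -46.86, 7.613, -0.245, 4.008, -0.39], 'eef_pos': [591.162, -57.322, 196.722], 'tcp_rot': [-0.003, 0.013, -1.572], 'ft_force': [-0.463, -0.644, 0.026], 'moment': [-0.032, 0.66, 0.022], 'opening': 0.003}
```

>>> move_arm([
  {"tx":0.08,"ty":0,"tz":-2.2,"rx":0,"ry":0,"rz":0,"grip":0},
  {"tx":0.08,"ty":0,"tz":-2.2,"rx":0,"ry":0,"rz":0,"grip":0},
  {"tx":0,"ty":0,"tz":-0.3,"rx":0,"ry":0,"rz":0,"grip":0},
  {"tx":0,"ty":0,"tz":0,"rx":0,"ry":0,"rz":0,"grip":0},
])

```text
t: 14.67
eef_pos: [590.3, -58.5, 152.8]
tcp_rot: [-0.001, 0.012, -1.573]
ft_force: [0.2, 0.5, 1.0]
opening: 0.006
```

```bash
python3 st.py; python3 look.py w8; python3 sc.py 8
python3 - <<'E'
import numpy as np
from h import *
from cell import env
s=env.state(); t=s['eef_pos'];R=RR(s['tcp_rot'])
for k in ('scene','top'):
    W=np.load(f'pics/{k}8_W.npy'); L=(W-t)@R
    P=L[(abs(L[...,0])<25)&(L[...,2]>-5)&(L[...,2]<30)&(L[...,1]>-70)&(L[...,1]<30)]
    Q=W[(abs(L[...,0])<25)&(L[...,2]>-5)&(L[...,2]<30)&(L[...,1]>-70)&(L[...,1]<30)]
    print(k,P[:,1].max(),np.median(P[:,2]),np.percentile(P[:,2],90),'world tip x',Q[:,0].max(),'y',np.median(Q[Q[:,0]>Q[:,0].max()-15][:,1]),'top z',np.median(Q[:,2]))
E
```

```text
{'t': 14.667, 'joints': [-0.399, 0.978, 2.513, 2.722, 1.891, -1.699], 'qvel': [0.002, -0.043, 0.013, 0.006, -0.006, 0.006], 'tau': [-0.076, -48.676, 10.387, -0.462, 3.227, -0.14], 'eef_pos': [590.318, -58.474, 152.778], 'tcp_rot': [-0.001, 0.012, -1.573], 'ft_force': [0.169, 0.465, 0.982], 'moment': [-0.048, 0.648, 0.042], 'opening': 0.006}
{'t': 14.667, 'joints': [-0.399, 0.978, 2.513, 2.722, 1.891, -1.699], 'eef_pos': [590.318, -58.474, 152.778], 'ft_force': [0.169, 0.465, 0.982], 'moment': [-0.048, 0.648, 0.042], 'opening': 0.006}Traceback (most recent call last):
  File "<stdin>", line 9, in <module>
    return umr_maximum(a, axis, None, out, keepdims, initial, where)
ValueError: zero-size array to reduction operation maximum which has no identity
```

View pics/w8.png

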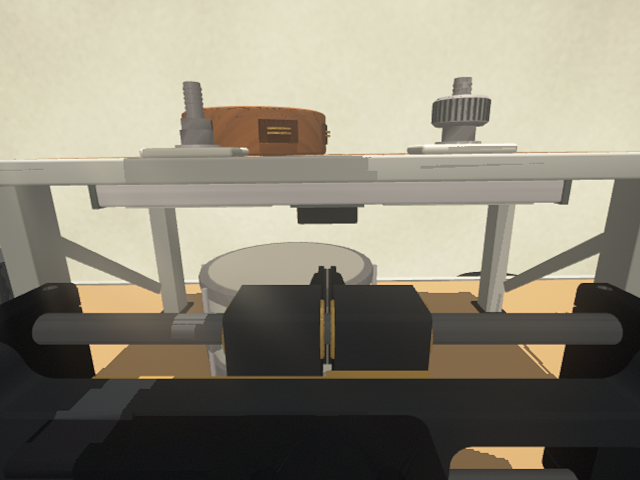

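View pics/scene8.png

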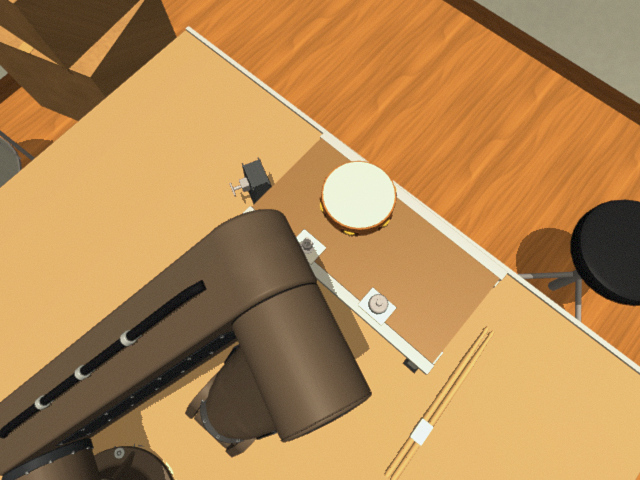

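Wrist view: the black switch sits at px (297–357, 207–223), directly ahead of and above the fingertips at u≈328. The elbow looks close to the shelf, so I'll check its height and locate the switch.

Run:
```python
import numpy as np
W=np.load('pics/w8_W.npy'); L=np.load('pics/w8_L.npy')
for u,v in [(300,215),(327,215),(355,215),(327,220),(327,195),(250,172),(320,272),(325,270),(335,272),(317,280)]: print((u,v),W[v,u].round(1),L[v,u].round(1))
for k in('scene','top'):
    P=np.load(f'pics/{k}8_W.npy').reshape(-1,3)
    q=P[(P[:,2]>280)&(P[:,0]>560)]; print(k,len(q), q[:,2].min() if len(q) else '', q.max(0) if len(q) else '')
    q=P[(P[:,2]>280)&(P[:,0]>605)]; print(k,len(q), np.percentile(q[:,2],[0,2,10,50,90]) if len(q) else '')
```

```text
(300, 215) [624.  -41.3 183.9] [-17.6  33.6  31. ]
(327, 215) [624.2 -59.  183.7] [ 0.1 33.9 30.9]
(355, 215) [624.8 -77.5 183.3] [18.6 34.5 30.8]
(327, 220) [624.7 -59.  180.2] [ 0.1 34.4 27.5]
(327, 195) [622.3 -59.2 197. ] [ 0.1 31.9 44.3]
(250, 172) [615.1 -12.5 212.5] [-46.8  24.6  59.2]
(320, 272) [569.9 -55.1 164. ] [ -3.5 -20.4  11.2]
(325, 270) [576.8 -57.6 162.6] [ -1.  -13.6   9.8]
(335, 272) [569.3 -62.8 164.2] [  4.2 -21.1  11.4]
(317, 280) [558.8 -53.8 164.1] [ -4.7 -31.5  11.2]
scene 1242 530.2086621082282 [598.499908    39.4486189  584.09119102]
scene 0 
top 2590 502.1772118903774 [ 613.06268923   42.05998706 1273.12542673]
top 1226 [1273.12542673 1273.12542673 1273.12542673 1273.12542673 1273.12542673]
```

View pics/top8.png

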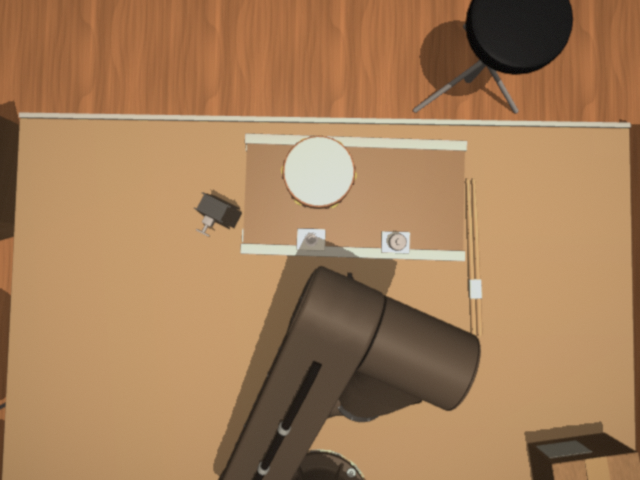

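>>> move_arm([
  {"tx":0.08,"ty":2,"tz":0,"rx":0,"ry":0,"rz":0,"grip":0},
  {"tx":0,"ty":2,"tz":0,"rx":0,"ry":0,"rz":0,"grip":0},
  {"tx":0,"ty":1.5,"tz":0,"rx":0,"ry":0,"rz":0,"grip":0},
  {"tx":0,"ty":0.8,"tz":0,"rx":0,"ry":0,"rz":0,"grip":0},
  {"tx":0,"ty":0,"tz":0,"rx":0,"ry":0,"rz":0,"grip":0},
])

```text
t: 15.23
eef_pos: [654.0, -59.1, 154.4]
tcp_rot: [0.004, 0.01, -1.572]
ft_force: [-1.1, 0.0, 0.3]
opening: 0.005
```

```bash
python3 st.py; python3 look.py w9;python3 - <<'E'
import numpy as np
W=np.load('pics/w9_W.npy')
for u,v in [(320,272),(325,270),(335,272),(317,280)]: print((u,v),W[v,u].round(1))
E
```

```text
{'t': 15.233, 'joints': [-0.333, 0.912, 2.355, 2.807, 1.694, -1.602], 'qvel': [-0.015, 0.027, 0.055, -0.017, 0.053, -0.023], 'tau': [0.543, -55.598, 2.891, 0.073, 2.439, 0.274], 'eef_pos': [654.028, -59.127, 154.445], 'tcp_rot': [0.004, 0.01, -1.572], 'ft_force': [-1.089, 0.012, 0.284], 'moment': [-0.068, 0.634, 0.028], 'opening': 0.005}
{'t': 15.233, 'joints': [-0.333, 0.912, 2.355, 2.807, 1.694, -1.602], 'eef_pos': [654.028, -59.127, 154.445], 'ft_force': [-1.089, 0.012, 0.284], 'moment': [-0.068, 0.634, 0.028], 'opening': 0.005}
(320, 272) [633.1 -55.7 165.8]
(325, 270) [639.9 -58.2 164.4]
(335, 272) [633.4 -63.4 165.6]
(317, 280) [622.6 -54.5 165.5]
```

View pics/w9.png

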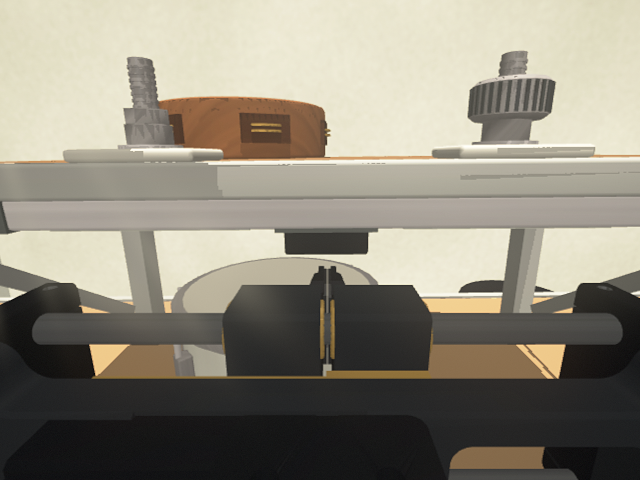

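The fingers are centred under the switch (px 285–368) with their tops at z≈165.5. The nut is visibly down on the hexagon nut. Raising now.

>>> move_arm([
  {"tx":0,"ty":0,"tz":0.6,"rx":0,"ry":0,"rz":0,"grip":0},
  {"tx":0,"ty":0,"tz":0.5,"rx":0,"ry":0,"rz":0,"grip":0},
  {"tx":0,"ty":0,"tz":0.2,"rx":0,"ry":0,"rz":0,"grip":0},
  {"tx":0,"ty":0,"tz":0.15,"rx":0,"ry":0,"rz":0,"grip":0},
  {"tx":0,"ty":0,"tz":0.15,"rx":0,"ry":0,"rz":0,"grip":0},
])

```text
t: 15.7
eef_pos: [652.8, -59.7, 167.7]
tcp_rot: [-0.002, 0.012, -1.574]
ft_force: [-2.5, -1.1, -3.6]
opening: 0.004
```

```bash
python3 st.py
```

```text
{'t': 15.7, 'joints': [-0.335, 0.874, 2.362, 2.808, 1.658, -1.59], 'qvel': [-0.001, -0.043, 0.002, 0.003, -0.041, 0.015], 'tau': [0.244, -56.392, 1.743, -0.157, 3.92, 0.03], 'eef_pos': [652.766, -59.745, 167.732], 'tcp_rot': [-0.002, 0.012, -1.574], 'ft_force': [-2.549, -1.061, -3.633], 'moment': [-0.035, 1.258, -0.029], 'opening': 0.004}
```

Contact at about 3.6 N, as expected. Continuing up in small steps.

>>> move_arm([
  {"tx":0,"ty":0,"tz":0.15,"rx":0,"ry":0,"rz":0,"grip":0},
  {"tx":0,"ty":0,"tz":0.15,"rx":0,"ry":0,"rz":0,"grip":0},
  {"tx":0,"ty":0,"tz":0.15,"rx":0,"ry":0,"rz":0,"grip":0},
  {"tx":0,"ty":0,"tz":0,"rx":0,"ry":0,"rz":0,"grip":0},
])

```text
t: 16.03
eef_pos: [653.2, -59.7, 172.7]
tcp_rot: [-0.0, 0.011, -1.574]
ft_force: [-1.9, 0.1, -2.5]
opening: 0.002
```

>>> move_arm([
  {"tx":0,"ty":0,"tz":0.1,"rx":0,"ry":0,"rz":0,"grip":0},
  {"tx":0,"ty":0,"tz":0.1,"rx":0,"ry":0,"rz":0,"grip":0},
  {"tx":0,"ty":0,"tz":0,"rx":0,"ry":0,"rz":0,"grip":0},
])

```text
t: 16.28
eef_pos: [653.1, -59.7, 173.6]
tcp_rot: [-0.003, 0.011, -1.573]
ft_force: [-1.2, -0.1, -11.5]
opening: 0.004
```

>>> move_arm([
  {"tx":0,"ty":0,"tz":0.08,"rx":0,"ry":0,"rz":0,"grip":0},
  {"tx":0,"ty":0,"tz":0,"rx":0,"ry":0,"rz":0,"grip":0},
  {"tx":0,"ty":0,"tz":0,"rx":0,"ry":0,"rz":0,"grip":0},
])

```text
t: 16.53
eef_pos: [653.1, -59.7, 173.8]
tcp_rot: [-0.004, 0.012, -1.573]
ft_force: [2.8, -0.1, -20.7]
opening: 0.004
```

Hard stop: the force rose to 21 N with no further travel. Now lowering, then retreating straight out.

>>> move_arm([
  {"tx":0,"ty":0,"tz":-0.6,"rx":0,"ry":0,"rz":0,"grip":0},
  {"tx":0,"ty":0,"tz":-1.0,"rx":0,"ry":0,"rz":0,"grip":0},
  {"tx":0,"ty":0,"tz":-0.8,"rx":0,"ry":0,"rz":0,"grip":0},
  {"tx":0,"ty":-1.5,"tz":0,"rx":0,"ry":0,"rz":0,"grip":0},
  {"tx":0,"ty":-2,"tz":0,"rx":0,"ry":0,"rz":0,"grip":0},
  {"tx":0,"ty":-2,"tz":0,"rx":0,"ry":0,"rz":0,"grip":0},
  {"tx":0,"ty":-1.5,"tz":0,"rx":0,"ry":0,"rz":0,"grip":0},
  {"tx":0,"ty":0,"tz":0,"rx":0,"ry":0,"rz":0,"grip":0},
])

```text
t: 17.2
eef_pos: [582.0, -59.8, 152.0]
tcp_rot: [0.002, 0.012, -1.575]
ft_force: [-0.7, -0.4, -1.2]
opening: 0.003
```

```bash
python3 st.py; python3 look.py w10; python3 sc.py 10;python3 - <<'E'
import numpy as np
W=np.load('pics/w10_W.npy')
for v in range(190,235,3): print(v,W[v,[310,327,345]].round(1).tolist())
E
```

```text
{'t': 17.2, 'joints': [-0.412, 0.996, 2.533, 2.705, 1.927, -1.719], 'qvel': [0.024, -0.029, -0.08, 0.052, -0.111, 0.061], 'tau': [-0.577, -50.452, 13.504, -0.947, 3.883, -0.541], 'eef_pos': [581.953, -59.762, 151.987], 'tcp_rot': [0.002, 0.012, -1.575], 'ft_force': [-0.697, -0.372, -1.157], 'moment': [-0.057, 0.626, 0.01], 'opening': 0.003}
{'t': 17.2, 'joints': [-0.412, 0.996, 2.533, 2.705, 1.927, -1.719], 'eef_pos': [581.953, -59.762, 151.987], 'ft_force': [-0.697, -0.372, -1.157], 'moment': [-0.057, 0.626, 0.01], 'opening': 0.003}
190 [[621.9, -49.3, 198.8], [622.5, -60.6, 198.6], [622.1, -72.6, 198.4]]
193 [[621.2, -49.3, 196.9], [621.9, -60.6, 196.6], [621.7, -72.6, 196.5]]
196 [[622.4, -49.2, 194.7], [622.4, -60.6, 194.6], [620.7, -72.5, 194.6]]
199 [[620.9, -49.2, 192.9], [621.0, -60.5, 192.8], [622.3, -72.6, 192.4]]
202 [[622.7, -49.1, 190.7], [622.1, -60.5, 190.6], [622.3, -72.6, 190.4]]
205 [[623.8, -49.0, 188.5], [623.6, -60.5, 188.3], [623.9, -72.7, 188.1]]
208 [[624.0, -48.9, 186.4], [624.4, -60.5, 186.2], [623.5, -72.7, 186.2]]
211 [[2287.1, 32.3, -98.8], [2282.9, -65.3, -99.3], [2288.6, -168.8, -101.6]]
214 [[2283.6, 32.6, -115.6], [2286.4, -65.1, -117.4], [2286.8, -168.7, -118.8]]
217 [[2285.2, 33.1, -133.4], [2278.0, -64.9, -133.3], [2278.3, -168.3, -134.7]]
220 [[2277.2, 33.1, -149.4], [2288.0, -64.7, -152.8], [2278.3, -168.3, -152.3]]
223 [[2287.0, 34.1, -169.1], [2289.2, -64.5, -170.8], [2289.3, -169.0, -172.2]]
226 [[2282.2, 34.3, -185.8], [2284.0, -64.2, -187.5], [2291.3, -169.1, -190.4]]
229 [[2282.7, 34.7, -203.7], [2282.6, -64.0, -205.0], [2274.7, -168.2, -204.6]]
232 [[2287.3, 35.4, -222.7], [2286.6, -63.8, -223.9], [2282.9, -168.7, -224.3]]
```

View pics/w10.png

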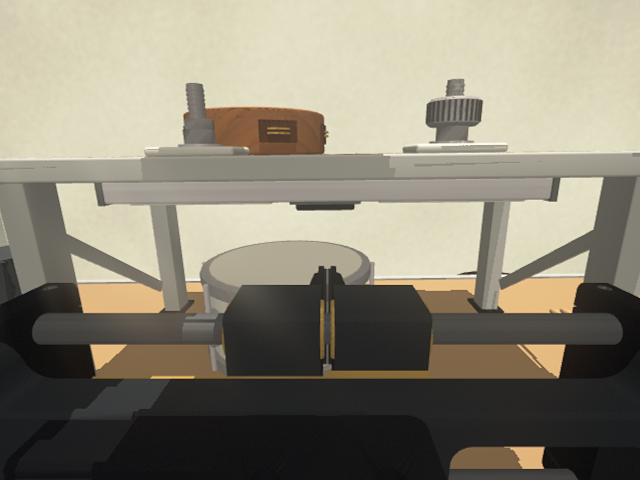

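View pics/top10.png

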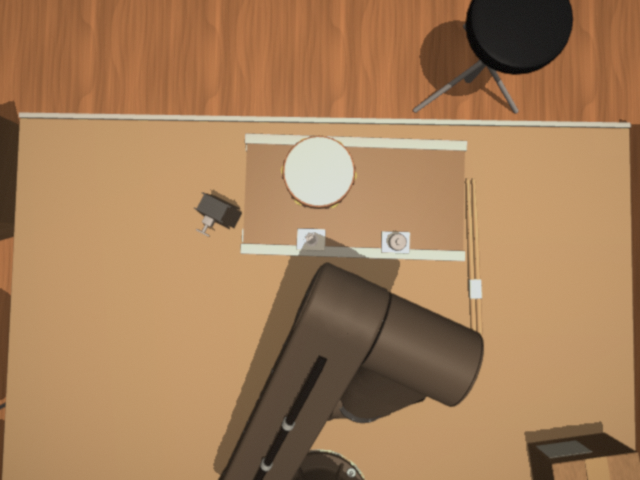

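The switch now stands out only to z≈185 (on). The instruments are unmoved and the arm is clear. Handing in.

Run:
```python
from cell import env
print(env.state()['ft_force']); print(env.job_done())
```

```text
[-0.5503528   0.35572807 -0.9303021 ]
the job is handed in; nothing more can be done
None
```

The knurled nut is run down and tightened, the light's switch is pushed fully on, and the job was handed in at about 17 s.

- **Nut:** I turned it clockwise in one grip. The effort went from about 0.06 N·m to 0.3 N·m when it met the hexagon nut. It reached 0.77 N·m at what I take to be the end of tightening, and then the grip slipped on the knurl. Afterwards its top measured 257.7 mm above the bench, against 258 mm when seated.
- **Switch:** I pushed it up from below with the closed fingers. It took about 3 N until a hard stop, where the force rose to 21 N with no further travel. Afterwards its face measured about 185 mm above the bench, which is the on position.
- **Instruments and arm:** By eye, the camera pictures show the drum, tambourine, cowbell and drumsticks where they began. The arm was in the clear with no contact force.

**What disagreed with the description:**
- The fingertips are about 11 mm behind the reported TCP, not 19 mm ahead of it. My first grip therefore closed on the stud above the nut, and I corrected it with the cameras.
- `move_arm` refused rows that left out any of the numbers.
- The tightening angle itself could not be read. It is inferred from the turning effort and the measured height.

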